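Nest the drained ice tubs, largest to smallest

ROBOT

A 6-joint arm with a two-finger parallel gripper is mounted at the origin on the work surface. World frame = base frame: x ahead of the robot, y to its left, z up, the work surface at z = 0. Lengths are in mm, angles in rad, forces in N, time in s.
With the tool pointing down it reaches from about 350 to 850 mm from the base axis. Payload 8.1 kg.
Tool frame: the origin (TCP) lies midway between the tips of the shut fingers; the grasp point (between the pads) lies 19 mm behind it; z points along the fingers, x is the direction in which the jaws open and shut, and the axes are right-handed (so a half turn about z gives the same grasp; the last joint's range is limited). The gripper opens to 85 mm and grips with 20 to 120 N. Pads are 22 mm wide; open, the fingers measure 114 mm over their backs; the gripper's body (76 mm by 85 mm) begins 54 mm behind the grasp point. The pads swing forward as they close: fully open they stand 13 mm farther back than shut.
Start: joints at [-1.258, 0.13, 1.488, -0, 1.523, -0.085], TCP at [232.455, -553.146, 231.292] pointing down, gripper open.
Joint ranges: [-2.96, 2.96], [-0.89, 2.26], [0.02, 2.5], [-1.34, 4.48], [0, 2.73], [-2.66, 2.66]. Speed limits (rad/s): [2.39, 2.39, 2.79, 3.14, 3.14, 3.14].

INTERFACE

Orientations are given as a rotation vector (axis times angle).
In Python, from rig import manip, cams, ticket gives the robot as it stands. The module is installed in compiled form; this text tells all that it offers.
- The arm moves only by the tool arm_command, never from a script. Its argument "moves" is one flat list of numbers, 4 for each row, row after row: the shift along the tool's x, y, z in units of 25 mm (1.0 is 25 mm), then the turn about the tool's z in units of 6 degrees (1.0 is 6 degrees). In form: [tx, ty, tz, roll, tx, ty, tz, roll, ...]. A call has 1 to 20 rows; each row shifts and turns the commanded pose from where the row before left it, along the tool's axes as they then stand; what a row does not reach is not made up. A row lasts 1/12 s, in which the tool goes at most 41.7 mm and 7.16 degrees, less where a joint would pass 70% of its speed; a pose out of reach is approached as far as the arm can. A call is refused whole if a number of a shift passes 1 or a number of a turn 1, either way. A call with a gripper value outside its range is refused whole. "fingers" is the gripper's target within -1 to 1 (shut at 1, half-way at 0, fully open at -1), set as the call begins (left out, the last holds). The fingers move at their own pace and stop on an object; "newtons" is the grip in N (left out, the last holds). Time passes only in rows, so rows that do not move let the fingers close. It gives the time, the measured TCP pose, the force and the opening at its end, in the units of the state.
- manip.sense(): the state, without advancing time (a new reading comes with each control period).
- cams.read_camera(name): name is "side" or "top"; returns the picture (420x560x3 uint8, red, green, blue); there is no depth.
- cams.camera_model(name): a dict with "mtx" (3x3 intrinsics, pixels), "R" (3x3) and "t" (3): a world point X has camera coordinates R X + t. Camera axes: x right, y down, z forward; pixel columns grow to the right and rows downward; lengths in mm; the calibration is good to about 2 mm. A picture is of the moment at which its call begins. camera_model takes no time and is no camera call.
- ticket.job_done(): hands the job in, once; it reports no verdict.
The state is a dict: "t": time; "joint_positions": joint angles; "qd": joint speeds; "effort": joint torques, N m; "tool_pos": TCP position; "tool_rot": TCP orientation; "ft_force": force on the tool from outside, world axes, zero at the start; "ft_torque": the same for the moment, N m; "opening": finger opening in mm.
Only numpy, scipy, OpenCV 4.12 (cv2) and the standard library are available. Lean on these libraries where they do the work, as an engineer would, in place of code of your own. Each camera call takes 0.05 s, during which the arm holds its last target.

TASK

Nest the three ice tubs for putting away, from largest to smallest: first set the pink middle tub upright inside the big teal tub, then stand the yellow cup, which was left lying on its side to drain, upright inside the pink tub. Each must sit flat on the floor of the one around it; set them down rather than dropping them, leave the big tub standing where it is, and do not disturb the other things on the bench.

Things in the scene. Friction and masses are not known exactly. Their poses are not given: they have to be found in the camera images.
- tub_large: big teal ice tub of rigid foam, 0.5 kg, open, standing loose on the bench. Round: outside 198 mm across and upright over its top 40 mm, tapering below to a foot 136 mm across; 90 mm high, wall 8, floor 9 mm thick; inner floor 127 mm across. Two lugs 70 mm long stick out 12 mm on opposite sides at 62 mm height. Origin: centre of the underside; z points out of the mouth.
- tub_medium: pink ice tub, middle size, rigid foam, about 0.17 kg, open, standing. Round: outside 132 mm across and upright over its top 40 mm, tapering below to a foot 92 mm across; 85 mm high, floor 9 mm thick, inner floor 82 mm across; wall 8 mm: pinch the rim, a finger inside, a finger outside. Centred in the big tub its rim is 25 mm clear all round. Origin: centre of the underside; z out of the mouth.
- cup_small: yellow insulated cup, about 0.07 kg: straight open cylinder 66 mm across, 88 mm high, wall 6, floor 9 mm thick. It starts lying on its side, axis level 33 mm above the bench, mouth any way round. Tilted up on its foot edge it tips upright by itself once within 30 degrees of upright. Centred in the pink tub its rim is 25 mm clear all round. Origin: centre of the foot; z from foot to mouth.
- cup_mouth (a point): centre of the yellow cup's mouth, on its axis 88 mm from the foot
- tub_lid: bystander: spare pink lid lying flat on the bench, disc 132 mm in diameter with a knob, 40 mm high in all. Origin: centre of the underside.
- tip_box: bystander: pipette-tip box, grey with a pink tray of white tips, 84 x 122 x 68 mm high. Origin: centre of the underside.
- tube_rack: bystander: cyan tube rack with capped tubes, 70 x 150 mm, 48 mm high. Origin: centre of the underside.
- bottle: bystander: white bottle with a red cap, 60 mm in diameter, 125 mm high. Origin: centre of the underside.
- sample_box: bystander: square white sample box with a light blue lid, 79 x 79 x 52 mm high. Origin: centre of the underside.
- pipette: bystander: white pipette lying on the bench, about 260 mm long, 36 mm high. Origin: on the bench under the middle of it.

How it is judged (in metres and radians):
On the way, in this order (a step that is already met when the one before it is completed fails the run):
1. the pink tub stands flat and upright inside the big teal tub (horizontal distance between tub_medium and tub_large below 0.018 m and z of tub_medium in the frame of tub_large between 0.005 and 0.0125 m and angle between each of tub_medium, tub_large's own z axis and vertical below 0.07 rad and distance of tub_large from where it was at the start of the episode below 0.04 m), for 0.2 s.
2. the yellow cup stands flat and upright inside the pink tub, which is still inside the big tub (all of step 1 and horizontal distance between cup_small and tub_medium below 0.013 m and z of cup_small in the frame of tub_medium between 0.005 and 0.0125 m and angle between cup_small's own z axis and vertical below 0.07 rad), for 0.2 s.
At the end, for the whole second after the job is handed in: pink tub flat on the big tub's floor (centres within 18 mm), yellow cup flat on the pink tub's floor (within 13 mm), each underside 5 to 12.5 mm above that of the tub around it; all upright within 4 degrees and at rest; big tub within 40 mm of its start (all of step 2 and linear speed of each of tub_large, tub_medium, cup_small below 0.02 m/s and angular speed of each of tub_large, tub_medium, cup_small below 0.3 rad/s); the robot touches nothing.
It fails at once if a bystander (lid, tip box, tube rack, bottle, sample box or pipette) was moved more than 30 mm (distance of any of tub_lid, tip_box, tube_rack, bottle, sample_box, pipette from where it was at the start of the episode above 0.03 m).
It fails at once if the pink tub was dropped (fell free faster than 0.75 m/s, about 30 mm) (contact force between tub_medium and anything else below 0.01 N and linear speed of tub_medium above 0.75 m/s).
It fails at once if the yellow cup was dropped (fell free faster than 0.75 m/s, about 30 mm) (contact force between cup_small and anything else below 0.01 N and linear speed of cup_small above 0.75 m/s).
It also fails if it takes over 72 s, if anything falls off the work surface, if the arm or the gripper's body presses on something with over 40 N, if the wrist force passes 120 N, or if a joint passes its speed limit or range.

## Working session

There is one attempt and no reset: what is moved stays moved. The work goes in short steps, Python scripts to look and compute and a tool call to move; the robot and the scene stay as the last step left them, time stands still between calls to the robot, and variables do not carry over. Pictures are saved under pics/ and viewed, and the job is handed in when it is done.

Besides the shell and the picture viewer there is one more tool, called after "Request:" by a JSON object that holds its "fn" and its "kwargs", one argument or row to a line. arm_command: Moves the arm, as the interface text tells. Its arguments: {"type":"object","properties":{"moves":{"type":"array","items":{"type":"number"}},"fingers":{"type":"number"},"newtons":{"type":"number"}},"required":["moves"]}

```bash
mkdir -p pics; python3 - <<'E'
from rig import manip,cams
import cv2,numpy as np
np.set_printoptions(precision=3,suppress=True)
for n in("side","top"):
    im=cams.read_camera(n);cv2.imwrite(f"pics/{n}0.png",im[:,:,::-1]);m=cams.camera_model(n)
    print(n,m["mtx"],m["R"],m["t"],-np.array(m["R"]).T@m["t"])
print(manip.sense())
E
```

```text
side [[468.702   0.    275.257]
 [  0.    468.702 210.517]
 [  0.      0.      1.   ]] [[-0.798 -0.602 -0.012]
 [-0.279  0.388 -0.878]
 [ 0.533 -0.698 -0.478]] [426.908 225.033 959.171] [-107.899  839.059  661.24 ]
top [[484.175   0.    280.073]
 [  0.    484.175 202.575]
 [  0.      0.      1.   ]] [[ 0.019 -1.    -0.003]
 [-0.989 -0.019 -0.148]
 [ 0.148  0.006 -0.989]] [ -51.762  568.693 1310.706] [ 369.015  -48.78  1380.395]
{'t': 0.1, 'joint_positions': array([-1.258,  0.131,  1.489, -0.   ,  1.523, -0.085]), 'qd': array([ 0.   , -0.001, -0.003,  0.002,  0.   ,  0.001]), 'effort': array([  0.001, -57.095, -50.194,  -0.   ,   0.008,   0.   ]), 'tool_pos': array([ 232.282, -552.656,  230.314]), 'tool_rot': array([-2.616,  1.738,  0.002]), 'ft_force': array([-0.26 ,  0.325, -0.614]), 'ft_torque': array([-0.035,  0.005, -0.019]), 'opening': 84.95001153887671}
```

View pics/side0.png

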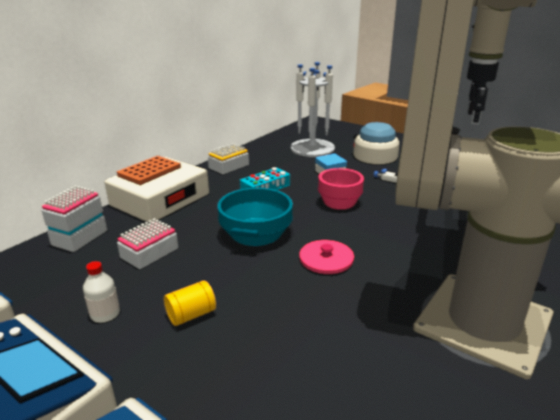

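View pics/top0.png

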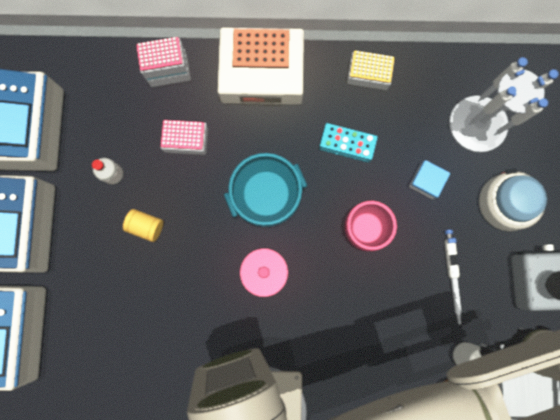

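The side view shows teal at (256,215), pink at (341,188) and the cup at (190,302). In the top view teal is at (265,188), pink at (371,226) and the cup at (143,225). Next I'll measure them and zoom in on the cup.

```bash
cat > h.py <<'E'
import cv2,numpy as np
from rig import manip,cams
np.set_printoptions(precision=2,suppress=True)
def plane(n,uv,z):
    m=cams.camera_model(n);K,R,t=[np.array(m[k]) for k in("mtx","R","t")]
    uv=np.atleast_2d(np.array(uv,float));d=np.linalg.solve(K,np.c_[uv,np.ones(len(uv))].T)
    d=(R.T@d).T;c=-R.T@t
    return c+d*((z-c[2])/d[:,2])[:,None]
def mask(im,lo,hi):
    h=cv2.cvtColor(im,cv2.COLOR_RGB2HSV);return cv2.inRange(h,np.array(lo),np.array(hi))
C=dict(teal=((85,150,40),(97,255,255)),pink=((160,110,50),(179,255,255)),yel=((18,150,80),(32,255,255)))
def blobs(im,c,amin=150):
    cs,_=cv2.findContours(mask(im,*C[c]),cv2.RETR_EXTERNAL,cv2.CHAIN_APPROX_NONE)
    return sorted([k for k in cs if cv2.contourArea(k)>amin],key=cv2.contourArea,reverse=True)
E
python3 - <<'E'
from h import *
for n in("top","side"):
    im=cv2.imread(f"pics/{n}0.png")[:,:,::-1].copy()
    for c in C:
        for k in blobs(im,c):
            x,y,w,h=cv2.boundingRect(k);print(n,c,cv2.contourArea(k),x,y,w,h)
            if n=="top":
                z={'teal':90,'pink':85,'yel':33}[c]
                p=plane(n,k[:,0],z)[:,:2]
                (cx,cy),r=cv2.minEnclosingCircle(p.astype(np.float32))
                rr=cv2.minAreaRect(p.astype(np.float32))
                print("   circ",cx,cy,r,"rect",rr)
    if n=="top": crop=im[195:255,110:175]
    else: crop=im[270:335,150:230]
    cv2.imwrite(f"pics/{n}cup.png",cv2.resize(crop,None,fx=7,fy=7,interpolation=cv2.INTER_CUBIC)[:,:,::-1])
E
```

```text
top teal 1438.5 225 158 78 59
   circ 612.5635986328125 7.03900146484375 106.73048400878906 rect ((606.9207153320312, 5.972236633300781), (149.8892364501953, 210.7714385986328), 9.682573318481445)
top pink 2005.5 345 200 52 51
   circ 504.7857666015625 -284.6968994140625 71.10333251953125 rect ((507.22369384765625, -285.2301940917969), (137.0557861328125, 135.35401916503906), 89.96355438232422)
side teal 4001.5 217 169 76 77
side pink 1550.0 318 168 47 42
side pink 1527.0 299 239 56 36
side pink 246.5 117 227 58 24
side pink 216.5 43 193 54 21
side yel 1547.5 164 280 52 46
```

View pics/sidecup.png

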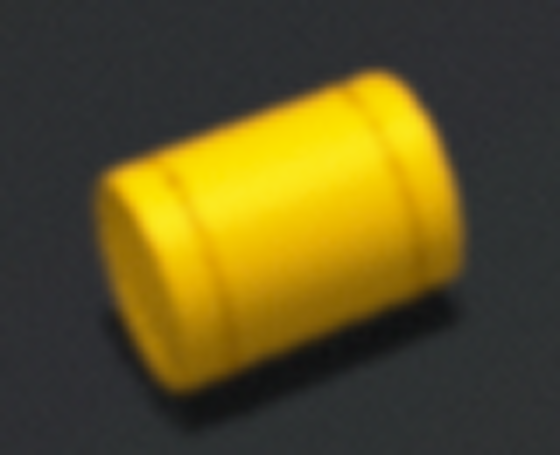

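View pics/topcup.png

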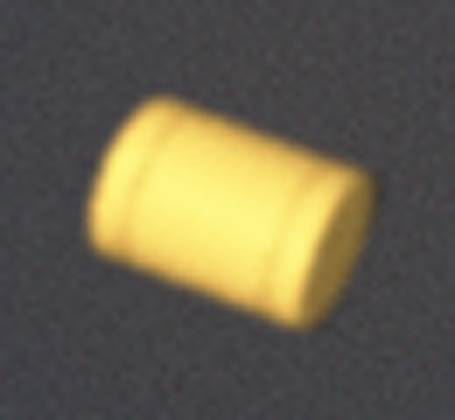

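The side view shows the cup's left end face and the top view shows its right one. They are opposite ends, so I'll raise the contrast to see which is the mouth. I'll also loosen the masks.

```bash
python3 - <<'E'
from h import *
T=sum(cams.read_camera("top").astype(float) for _ in range(3))/3
S=sum(cams.read_camera("side").astype(float) for _ in range(3))/3
np.savez("avg.npz",T=T,S=S)
def st(a,lo,hi):return np.clip((a-lo)/(hi-lo)*255,0,255).astype(np.uint8)
a=S[285:330,160:190];b=T[212:245,140:168]
print(a[...,0].max(),b[...,0].max())
A=cv2.resize(st(a,20,255),(400,600),interpolation=cv2.INTER_CUBIC);B=cv2.resize(st(b,30,230),(400,600),interpolation=cv2.INTER_CUBIC)
cv2.imwrite("pics/ends.png",np.hstack([A,B])[:,:,::-1])
hs=cv2.cvtColor(T.astype(np.uint8),cv2.COLOR_RGB2HSV)
for u,v in[(143,225),(265,190),(265,160),(371,226),(371,246),(300,190),(120,250)]:print(u,v,hs[v,u])
E
```

```text
251.33333333333334 253.0
143 225 [ 28 120 253]
265 190 [ 94 145 206]
265 160 [ 95 154 124]
371 226 [168  90 252]
371 246 [173 132 207]
300 190 [ 94 149 181]
120 250 [115  22  69]
```

View pics/ends.png

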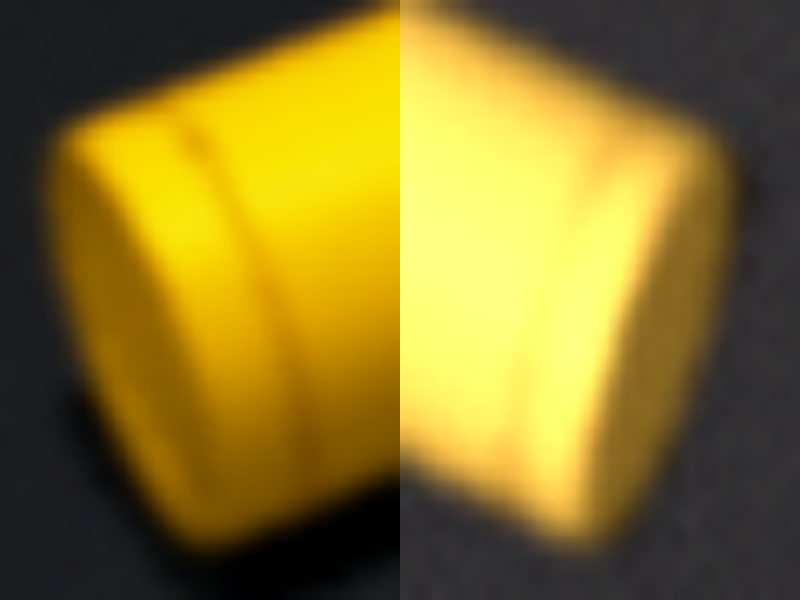

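```bash
python3 - <<'E'
from h import *
d=np.load("avg.npz");S,T=d["S"],d["T"]
def pr(a,lo,hi,w):
    im=np.clip((a-lo)/(hi-lo)*255,0,255).astype(np.uint8);return cv2.resize(im,(w,600),interpolation=cv2.INTER_LANCZOS4)
a=S[290:330,160:187,0];b=T[215:245,148:168,0]
cv2.imwrite("pics/e2.png",np.hstack([pr(a,30,200,400),pr(b,60,220,400)]))
for v in range(296,326,4):print(v,S[v,162:186,0].astype(int))
for v in range(218,242,4):print(v,T[v,146:166,0].astype(int))
E
```

```text
296 [ 51  73 114 159 205 236 247 250 250 250 250 245 238 239 246 250 251 251
 251 251 251 251 251 251]
300 [ 54  82 116 134 140 149 177 223 245 250 251 251 251 249 246 243 247 250
 251 251 251 250 250 249]
304 [ 49  68 103 136 148 150 150 155 176 219 242 249 249 248 247 245 240 237
 239 241 242 241 240 239]
308 [ 45  48  67 102 138 152 153 153 153 159 181 214 233 236 236 235 232 226
 218 219 226 227 225 222]
312 [ 45  45  47  61  96 139 160 157 151 151 151 159 182 205 214 213 210 206
 196 185 182 187 189 187]
316 [ 46  43  39  31  31  58 107 150 163 154 146 143 146 154 168 174 174 170
 164 156 146 145 148 150]
320 [ 45  44  46  44  38  31  33  58 103 144 160 152 138 135 140 143 142 141
 138 134 128 125 127 124]
324 [ 45  45  45  45  45  45  43  38  33  41  68  98 116 122 119 112  99  82
  66  54  41  28  23  19]
218 [245 244 241 238 234 230 226 216 200 184 166 156 136 119 102  85  75  69
  68  69]
222 [253 252 252 252 251 249 245 242 244 246 244 239 222 183 153 134 116  86
  62  63]
226 [253 253 253 252 251 251 252 253 253 250 231 180 145 138 135 125 102  77
  65  70]
230 [252 252 250 249 250 252 253 252 237 184 147 138 138 136 124 103  79  68
  70  69]
234 [249 247 246 250 252 253 249 227 171 141 138 138 128 110  84  70  66  70
  70  67]
238 [194 205 221 232 239 236 215 167 140 131 117  96  74  66  70  67  70  68
  70  70]
```

View pics/e2.png

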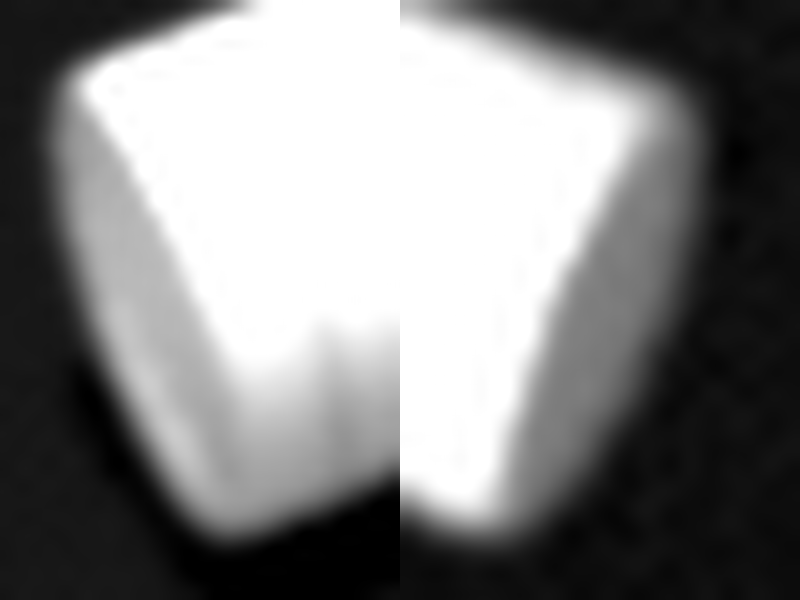

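The face at the −y end, seen in the top view, is uniformly flat. The +x+y end, seen in the side view, has a rim and a lit interior crescent. So the mouth points to +x+y and the foot is at the −y end. Next I'll measure positions precisely.

```bash
cat >> h.py <<'E'
C=dict(teal=((85,110,40),(100,255,255)),pink=((158,60,90),(179,255,255)),yel=((18,75,110),(34,255,255)))
def cyl(k,z,r,n="top"):
    "centre of upright cylinder top circle (height z, radius r) from its silhouette contour, top camera"
    m=cams.camera_model(n);c=-np.array(m["R"]).T@m["t"]
    p=plane(n,k[:,0]if k.ndim==3 else k,z)[:,:2]
    e=p.mean(0)-c[:2];e/=np.linalg.norm(e);q=np.array([-e[1],e[0]])
    a=(p@e).max()-r; b=((p@q).max()+(p@q).min())/2
    return a*e+b*q,np.ptp(p@q),np.ptp(p@e)
def near(ks,u,v):
    return min(ks,key=lambda k:np.hypot(*(k[:,0].mean(0)-[u,v])))
E
python3 - <<'E'
from h import *
T=np.load("avg.npz")["T"].astype(np.uint8)
k=near(blobs(T,"pink"),371,226);print("pink",cyl(k,85,66))
k=near(blobs(T,"teal"),265,188)
print("teal sil",cyl(k,90,99),cv2.boundingRect(k),cv2.contourArea(k))
p=plane("top",k[:,0],90)[:,:2].astype(np.float32)
print("teal far/near x",p.max(0),p.min(0))
# bright floor
h=cv2.cvtColor(T,cv2.COLOR_RGB2HSV)
crop=T[140:240,215:315];cv2.imwrite("pics/teal.png",cv2.resize(crop,None,fx=6,fy=6,interpolation=cv2.INTER_CUBIC)[:,:,::-1])
print(h[190,225:310,2]);print(h[150:230,265,2])
k=near(blobs(T,"yel"),143,225);p=plane("top",k[:,0],33)[:,:2].astype(np.float32)
print("cup",cv2.minAreaRect(p),cv2.boundingRect(k)); 
vx=cv2.fitLine(p,cv2.DIST_L2,0,.01,.01).ravel();print(vx,cv2.boxPoints(cv2.minAreaRect(p)))
S=np.load("avg.npz")["S"].astype(np.uint8)
k=near(blobs(S,"yel"),190,302);p=plane("side",k[:,0],33)[:,:2].astype(np.float32);print("cup side mean",cv2.minAreaRect(p))
E
```

```text
pink (array([ 509.07, -290.65]), np.float64(137.84006690039087), np.float64(143.2597763448203))
teal sil (array([601.18,   0.88]), np.float64(224.4421086374444), np.float64(200.6376041766377)) (224, 153, 83, 73) 4359.5
teal far/near x [699.15 110.78] [ 500.73 -110.52]
[ 75  73  83 111 157 181 166 125 111 125 132 133 133 133 134 134 131 136
 148 176 198 207 206 207 207 206 209 207 206 205 207 209 207 206 206 208
 205 207 209 207 206 208 209 206 207 208 208 208 208 206 207 207 207 207
 207 209 206 207 208 207 206 204 188 158 135 125 123 124 125 126 122 116
 111 133 170 181 154 102  71  68  72  74  75  77  76]
[ 75  79 101 146 183 178 131  89  85 103 124 132 133 132 133 133 135 132
 134 134 135 157 189 204 204 207 205 206 208 206 205 208 205 205 208 206
 206 206 209 207 206 208 210 209 207 207 207 209 209 206 210 209 209 211
 210 209 210 210 208 210 211 208 212 208 200 173 143 128 125 124 128 146
 180 193 163 119  87  74  72  76]
cup ((501.4714050292969, 344.5782775878906), (110.37371826171875, 69.06158447265625), 70.68318939208984) (122, 209, 41, 33)
[  0.3    0.95 501.39 344.16] [[450.63 303.92]
 [515.8  281.08]
 [552.31 385.24]
 [487.14 408.08]]
cup side mean ((500.96783447265625, 337.17291259765625), (116.22970581054688, 102.03468322753906), 70.55992889404297)
```

View pics/teal.png

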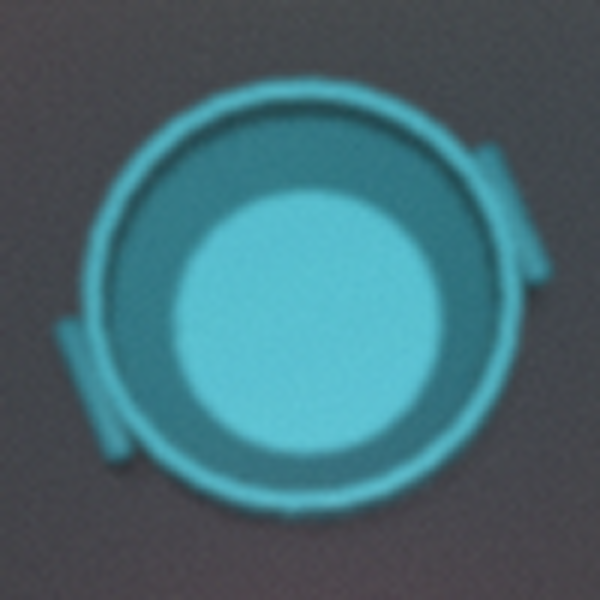

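The teal picture shows a bright floor disc, rim and lugs clearly, so I'll use the floor discs as a second estimate.

```bash
cat >> h.py <<'E'
def disc(im,u,v,z,thr,ch=2):
    "centre of bright floor disc containing pixel"
    h=cv2.cvtColor(im,cv2.COLOR_RGB2HSV)[...,ch]
    b=(h>thr).astype(np.uint8) if ch==2 else (h<thr).astype(np.uint8)
    n,l=cv2.connectedComponents(b,connectivity=4)
    k=max(cv2.findContours((l==l[v,u]).astype(np.uint8),cv2.RETR_EXTERNAL,cv2.CHAIN_APPROX_NONE)[0],key=cv2.contourArea)
    p=plane("top",k[:,0],z)[:,:2].astype(np.float32)
    return cv2.fitEllipse(p)
E
python3 - <<'E'
from h import *
T=np.load("avg.npz")["T"].astype(np.uint8)
h=cv2.cvtColor(T,cv2.COLOR_RGB2HSV)
print(disc(T,265,192,9,170))
print(h[226,342:400,2],h[226,342:400,1])
print(h[198:256,371,1])
E
```

```text
((601.433837890625, 1.2604701519012451), (124.40673828125, 124.66497039794922), 33.92915344238281)
[ 60  65  77 107 148 209 244 249 239 222 231 247 251 251 251 252 251 252
 252 251 252 251 252 251 252 251 252 252 252 252 252 251 251 251 252 251
 252 251 250 239 208 182 176 173 166 155 145 141 133 132 155 216 244 246
 219 138  87  78] [ 51  67  99 126 136 132 119 112 123 134 129 113  97  91  92  92  91  92
  91  92  91  90  92  92  92  93  91  92  91  90  90  89  91  90  92  91
  91  94 104 122 137 143 142 140 140 140 137 137 136 137 135 129 116 113
 121  98  47  26]
[ 26  47 110 124 113 118 131 138 138 140 140 138 139 140 145 136 118  99
  89  89  90  90  90  91  90  91  89  93  90  90  90  91  90  90  91  90
  91  92  92  93  91  92  98 118 137 139 141 141 132 113 107 124 134 103
  45  29  28  31]
```

```bash
python3 - <<'E'
from h import *
T=np.load("avg.npz")["T"].astype(np.uint8)
print(disc(T,365,226,9,113,1))
from scipy.spatial.transform import Rotation as Ro
s=manip.sense();R=Ro.from_rotvec(s["tool_rot"]).as_matrix();print(R,s["tool_pos"],s["t"],s["ft_force"])
E
```

```text
((507.9209289550781, -288.2088317871094), (76.19281768798828, 77.27770233154297), 77.90377807617188)
[[ 0.39 -0.92 -0.  ]
 [-0.92 -0.39  0.  ]
 [-0.   -0.   -1.  ]] [ 232.42 -553.09  231.14] 0.4 [ 0.96 -0.11  0.64]
```

```bash
cat >> h.py <<'E'
from scipy.spatial.transform import Rotation as Ro
def go(x,y,z,yaw=None):
    s=manip.sense();R=Ro.from_rotvec(s["tool_rot"]).as_matrix()
    d=np.array([x,y,z])-s["tool_pos"];u=R.T@d/25
    ya=np.degrees(np.arctan2(R[1,0],R[0,0]))
    print("t %.2f"%s["t"],"tcp",s["tool_pos"],"yaw %.1f"%ya,"tilt %.2f"%np.degrees(np.arccos(-R[2,2])),"open %.1f"%s["opening"],"F",s["ft_force"],"q1 %.2f q6 %.2f"%(s["joint_positions"][0],s["joint_positions"][5]))
    print("total units",u, "n>=",int(np.ceil(abs(u).max())), "" if yaw is None else "roll units (tool z down => neg yaw) %.2f"%(-(yaw-ya)/6))
E
python3 - <<'E'
from h import *
a=np.radians(113);c=np.array([508.3,-289]);p=c+62*np.array([np.cos(a),np.sin(a)]);print(p)
go(*p,150)
E
```

```text
[ 484.07 -231.93]
t 0.40 tcp [ 232.42 -553.09  231.14] yaw -67.2 tilt 0.01 open 85.3 F [ 0.96 -0.11  0.64] q1 -1.26 q6 -0.09
total units [ -7.94 -14.26   3.25] n>= 15
```

Request:
{"fn": "arm_command", "kwargs": {
  "moves": [-0.5,-0.89,0.2,0,-0.5,-0.89,0.2,0,-0.5,-0.89,0.2,0,-0.5,-0.89,0.2,0,-0.5,-0.89,0.2,0,-0.5,-0.89,0.2,0,-0.5,-0.89,0.2,0,-0.5,-0.89,0.2,0,-0.5,-0.89,0.2,0,-0.5,-0.89,0.2,0,-0.5,-0.89,0.2,0,-0.5,-0.89,0.2,0,-0.5,-0.89,0.2,0,-0.5,-0.89,0.2,0,-0.5,-0.89,0.2,0,-0.5,-0.89,0.2,0,0,0,0,0,0,0,0,0],
  "fingers": 0,
  "newtons": 40
}}

```text
t: 1.9
tool_pos: [483.5, -229.7, 150.9]
tool_rot: [2.619, -1.735, -0.001]
ft_force: [-0.3, -0.5, 0.7]
opening: 42.9
```

```bash
python3 - <<'E'
from h import *
go(484.07,-231.93,55,-67)
for n in("top","side"):cv2.imwrite(f"pics/{n}1.png",cams.read_camera(n)[:,:,::-1])
E
```

```text
t 1.90 tcp [ 483.47 -229.72  150.9 ] yaw -67.1 tilt 0.05 open 42.9 F [-0.34 -0.54  0.69] q1 -0.54 q6 0.63
total units [0.09 0.01 3.84] n>= 4 roll units (tool z down => neg yaw) -0.01
```

View pics/side1.png

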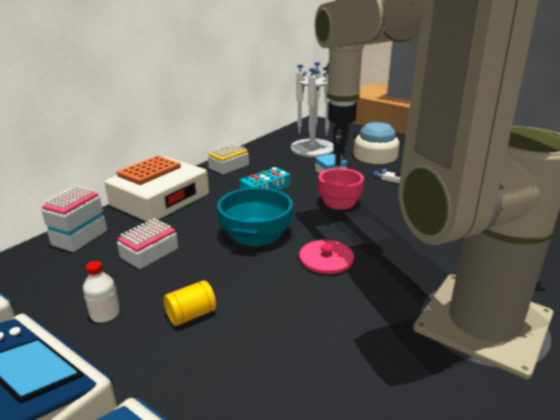

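The fingers are above the near rim of the pink tub, at about (338,165) in the side view. Next I'll lower to z 55 and close.

Request:
{"fn": "arm_command", "kwargs": {
  "moves": [0.1,0,0.5,0,0,0,0.5,0,0,0,0.5,0,0,0,0.5,0,0,0,0.5,0,0,0,0.5,0,0,0,0.5,0,0,0,0.35,0,0,0,0,0,0,0,0,0]
}}

```text
t: 2.83
tool_pos: [483.8, -232.9, 54.3]
tool_rot: [2.617, -1.739, -0.002]
ft_force: [0.7, 0.1, 0.4]
opening: 43.1
```

Request:
{"fn": "arm_command", "kwargs": {
  "moves": [0,0,0,0,0,0,0,0,0,0,0,0,0,0,0,0,0,0,0,0,0,0,0,0,0,0,0,0,0,0,0,0],
  "fingers": 1,
  "newtons": 40
}}

```text
t: 3.5
tool_pos: [484.8, -233.5, 56.1]
tool_rot: [-2.616, 1.739, -0.003]
ft_force: [-0.6, 1.0, 6.0]
opening: 7.1
```

Request:
{"fn": "arm_command", "kwargs": {
  "moves": [0,0,-0.2,0,0,0,-0.2,0,0,0,-0.4,0,0,0,-0.4,0,0,0,0,0,0,0,0,0]
}}

```text
t: 4.0
tool_pos: [485.0, -233.7, 86.5]
tool_rot: [-2.616, 1.739, -0.004]
ft_force: [0.5, -0.1, -1.2]
opening: 7.1
```

```bash
python3 - <<'E'
from h import *
go(484.07+93,-231.93+290,64,-67)
for n in("top","side"):
  im=cams.read_camera(n);cv2.imwrite(f"pics/{n}2.png",im[:,:,::-1])
cv2.imwrite("pics/s2c.png",cv2.resize(im[120:260,270:420],None,fx=4,fy=4,interpolation=cv2.INTER_CUBIC)[:,:,::-1])
E
```

```text
t 4.00 tcp [ 485.04 -233.71   86.47] yaw -67.2 tilt 0.15 open 7.1 F [ 0.47 -0.13 -1.2 ] q1 -0.54 q6 0.63
total units [-9.34 -7.91  0.89] n>= 10 roll units (tool z down => neg yaw) -0.03
```

View pics/s2c.png

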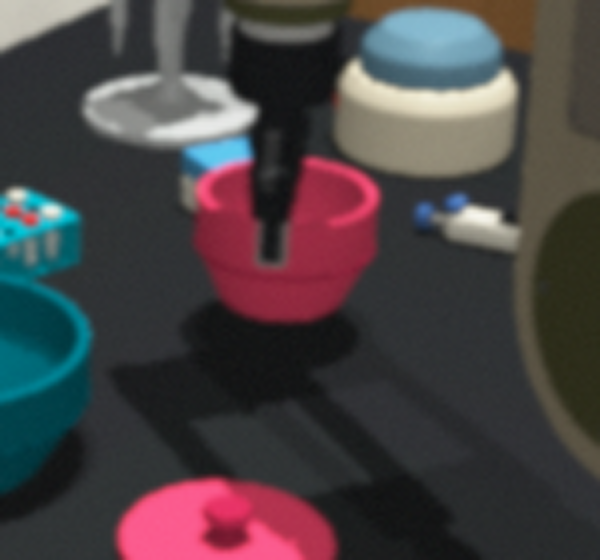

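The tub is gripped and roughly level. Lift it, carry it over and look again above the teal tub.

Request:
{"fn": "arm_command", "kwargs": {
  "moves": [0,0,-0.5,0,0,0,-0.8,0,0,0,-0.9,0,0,0,-0.9,0,0,0,-0.6,0,-0.4,-0.35,0,0,-0.7,-0.6,0,0,-0.7,-0.6,0,0,-0.9,-0.75,0,0,-0.9,-0.75,0,0,-0.9,-0.75,0,0,-0.9,-0.75,0,0,-0.9,-0.75,0,0,-0.9,-0.75,0,0,-0.7,-0.6,0,0,-0.7,-0.6,0,0,-0.64,-0.65,0,0,0,0,0,0,0,0,0,0,0,0,0,0]
}}

```text
t: 5.77
tool_pos: [576.0, 56.6, 176.7]
tool_rot: [2.616, -1.737, -0.002]
ft_force: [0.3, 0.3, -2.4]
opening: 7.3
```

```bash
python3 - <<'E'
from h import *
go(577,58,64,-67)
for n in("top","side"):
  im=cams.read_camera(n);cv2.imwrite(f"pics/{n}3.png",im[:,:,::-1])
cv2.imwrite("pics/s3c.png",cv2.resize(im[100:260,180:330],None,fx=3.5,fy=3.5,interpolation=cv2.INTER_CUBIC)[:,:,::-1])
E
```

```text
t 5.77 tcp [576.02  56.57 176.75] yaw -67.2 tilt 0.09 open 7.3 F [ 0.32  0.25 -2.36] q1 0.01 q6 1.18
total units [-0.04 -0.07  4.51] n>= 5 roll units (tool z down => neg yaw) -0.03
```

View pics/s3c.png

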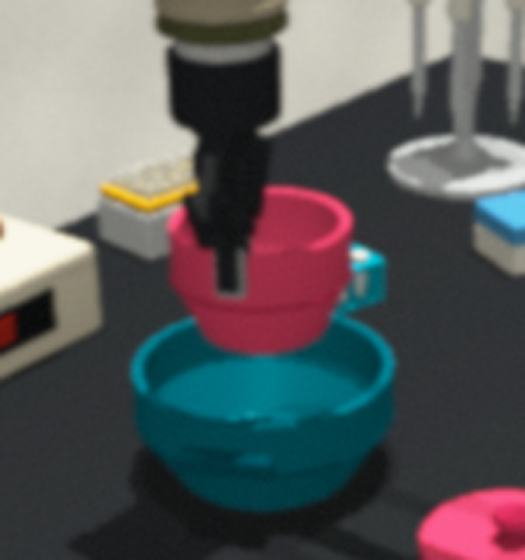

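View pics/top3.png

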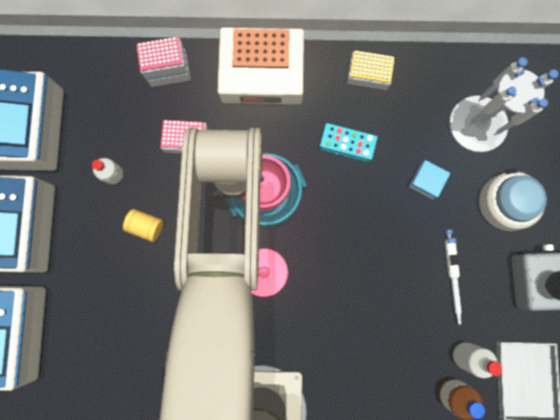

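From the side, the pink tub is centred over the teal tub at about (262). Lower it, slowing near the floor.

Request:
{"fn": "arm_command", "kwargs": {
  "moves": [0,0,0.5,0,0,0,0.5,0,0,0,0.5,0,0,0,0.5,0,0,0,0.5,0,0,0,0.5,0,0,0,0.5,0,0,0,0.4,0,0,0,0.2,0,0,0,0.1,0,0,0,0,0,0,0,0,0]
}}

```text
t: 6.87
tool_pos: [577.2, 56.4, 73.1]
tool_rot: [-2.616, 1.738, -0.001]
ft_force: [0.1, -0.1, -1.9]
opening: 7.4
```

```bash
python3 - <<'E'
from h import *
go(577,58,64,-67)
E
```

```text
t 6.87 tcp [577.22  56.35  73.09] yaw -67.2 tilt 0.05 open 7.4 F [ 0.1  -0.13 -1.89] q1 0.01 q6 1.18
total units [-0.06 -0.02  0.36] n>= 1 roll units (tool z down => neg yaw) -0.03
```

Request:
{"fn": "arm_command", "kwargs": {
  "moves": [0,0,0.1,0,0,0,0.1,0,0,0,0.05,0,0,0,0,0,0,0,0,0]
}}

```text
t: 7.28
tool_pos: [576.7, 56.3, 66.3]
tool_rot: [2.617, -1.739, -0.0]
ft_force: [-0.3, 0.7, -1.2]
opening: 7.3
```

Request:
{"fn": "arm_command", "kwargs": {
  "moves": [0,0,0.06,0,0,0,0.04,0,0,0,0,0,0,0,0,0]
}}

```text
t: 7.62
tool_pos: [577.2, 56.5, 65.1]
tool_rot: [-2.616, 1.738, -0.001]
ft_force: [-4.1, 1.1, 7.8]
opening: 7.4
```

```bash
python3 - <<'E'
from h import *
go(577,58,64,-67)
im=cams.read_camera("side")
cv2.imwrite("pics/s4c.png",cv2.resize(im[100:260,180:330],None,fx=3.5,fy=3.5,interpolation=cv2.INTER_CUBIC)[:,:,::-1])
E
```

```text
t 7.62 tcp [577.22  56.47  65.11] yaw -67.2 tilt 0.06 open 7.4 F [-4.06  1.09  7.76] q1 0.01 q6 1.18
total units [-0.06 -0.02  0.04] n>= 1 roll units (tool z down => neg yaw) -0.03
```

View pics/s4c.png

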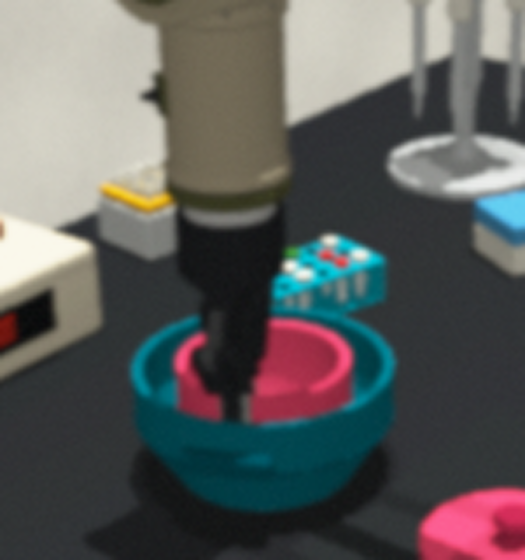

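It touches down with about 8 N. Open to about 20 mm and rise.

Request:
{"fn": "arm_command", "kwargs": {
  "moves": [0,0,0,0,0,0,0,0,0,0,0,0,0,0,0,0,0,0,0,0],
  "fingers": 0.55
}}

```text
t: 8.08
tool_pos: [576.7, 56.3, 63.6]
tool_rot: [2.617, -1.739, -0.0]
ft_force: [0.3, 0.2, -1.0]
opening: 19.3
```

Request:
{"fn": "arm_command", "kwargs": {
  "moves": [0,0,-0.3,0,0,0,-0.5,0,0,0,-0.8,0,0,0,-1,0,0,0,-1,0,0,0,-1,0]
}}

```text
t: 8.58
tool_pos: [576.9, 56.3, 181.4]
tool_rot: [-2.616, 1.738, -0.001]
ft_force: [0.4, -0.6, 0.0]
opening: 19.3
```

```bash
python3 - <<'E'
from h import *
a=np.radians(70.7);A=np.array([np.cos(a),np.sin(a)])
p=np.array([501.4,343.5])+A*38
print(p);go(*p,170,-19.3)
E
```

```text
[513.96 379.36]
t 8.58 tcp [576.88  56.3  181.43] yaw -67.2 tilt 0.07 open 19.3 F [ 0.36 -0.56  0.01] q1 0.01 q6 1.18
total units [-12.89  -2.69   0.45] n>= 13 roll units (tool z down => neg yaw) -7.98
```

Pink is released. Roll the tool to square up with the cup and open the fingers.

Request:
{"fn": "arm_command", "kwargs": {
  "moves": [0,0,0,-1,0,0,0,-1,0,0,0,-1,0,0,0,-1,0,0,0,-1,0,0,0,-1,0,0,0,-1,0,0,0,-1,0,0,0,0],
  "fingers": -1
}}

```text
t: 9.33
tool_pos: [577.1, 56.3, 180.3]
tool_rot: [-3.099, 0.516, -0.002]
ft_force: [-0.9, 0.3, -0.0]
opening: 85.6
```

```bash
python3 - <<'E'
from h import *
a=np.radians(71);A=np.array([np.cos(a),np.sin(a)])
p=np.array([501.4,344])+A*48
print(p);go(*p,120,-19)
E
```

```text
[517.03 389.38]
t 9.33 tcp [577.13  56.32 180.34] yaw -18.9 tilt 0.09 open 85.6 F [-0.89  0.34 -0.02] q1 0.01 q6 0.34
total units [ -6.6  -11.82   2.41] n>= 12 roll units (tool z down => neg yaw) 0.01
```

Request:
{"fn": "arm_command", "kwargs": {
  "moves": [-0.44,-0.79,0.1,0,-0.44,-0.79,0.1,0,-0.44,-0.79,0.1,0,-0.44,-0.79,0.1,0,-0.44,-0.79,0.2,0,-0.44,-0.79,0.2,0,-0.44,-0.79,0.2,0,-0.44,-0.79,0.2,0,-0.44,-0.79,0.2,0,-0.44,-0.79,0.2,0,-0.44,-0.79,0.2,0,-0.44,-0.79,0.2,0,-0.44,-0.79,0.2,0,-0.44,-0.79,0.2,0,-0.44,-0.76,0.2,0,0,0,0,0,0,0,0,0]
}}

```text
t: 10.75
tool_pos: [517.7, 390.6, 114.1]
tool_rot: [3.097, -0.525, -0.0]
ft_force: [0.1, -0.1, 0.5]
opening: 85.8
```

```bash
python3 - <<'E'
from h import *
go(517,389.4,11,-19)
T=cams.read_camera("top");S=cams.read_camera("side")
cv2.imwrite("pics/top5.png",T[:,:,::-1]);cv2.imwrite("pics/s5c.png",cv2.resize(S[200:340,120:260],None,fx=4,fy=4,interpolation=cv2.INTER_CUBIC)[:,:,::-1])
E
```

```text
t 10.75 tcp [517.67 390.58 114.12] yaw -19.3 tilt 0.01 open 85.8 F [ 0.14 -0.08  0.47] q1 0.57 q6 0.90
total units [-0.01  0.05  4.12] n>= 5 roll units (tool z down => neg yaw) -0.04
```

View pics/s5c.png

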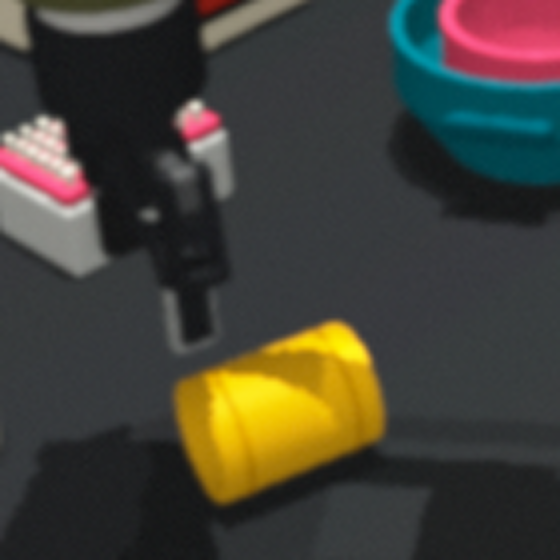

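View pics/top5.png

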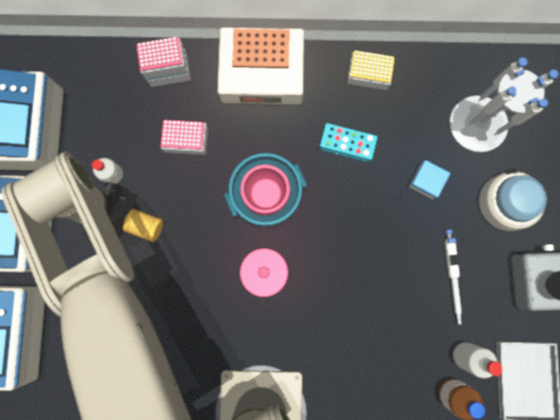

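The top view shows pink nested in teal at (265,190). The bottle at (108,172) is clear of the gripper. Lower beside the mouth end and close gently.

Request:
{"fn": "arm_command", "kwargs": {
  "moves": [0,0.05,0.5,0,0,0,0.5,0,0,0,0.5,0,0,0,0.5,0,0,0,0.5,0,0,0,0.5,0,0,0,0.5,0,0,0,0.4,0,0,0,0.2,0,0,0,0,0]
}}

```text
t: 11.68
tool_pos: [516.6, 387.9, 9.2]
tool_rot: [3.096, -0.524, -0.003]
ft_force: [0.0, 0.8, 0.0]
opening: 85.2
```

Request:
{"fn": "arm_command", "kwargs": {
  "moves": [0,0,0,0,0,0,0,0,0,0,0,0,0,0,0,0,0,0,0,0],
  "fingers": -0.55,
  "newtons": 20
}}

```text
t: 12.1
tool_pos: [518.2, 388.7, 12.0]
tool_rot: [-3.097, 0.524, -0.001]
ft_force: [-0.0, 0.0, 0.5]
opening: 65.9
```

```bash
python3 - <<'E'
from h import *
go(517,389.4,11,-19)
S=cams.read_camera("side")
cv2.imwrite("pics/s6c.png",cv2.resize(S[200:340,120:260],None,fx=4,fy=4,interpolation=cv2.INTER_CUBIC)[:,:,::-1])
E
```

```text
t 12.10 tcp [518.16 388.73  12.02] yaw -19.2 tilt 0.07 open 65.9 F [-0.03  0.05  0.55] q1 0.56 q6 0.90
total units [-0.05 -0.01  0.04] n>= 1 roll units (tool z down => neg yaw) -0.03
```

View pics/s6c.png

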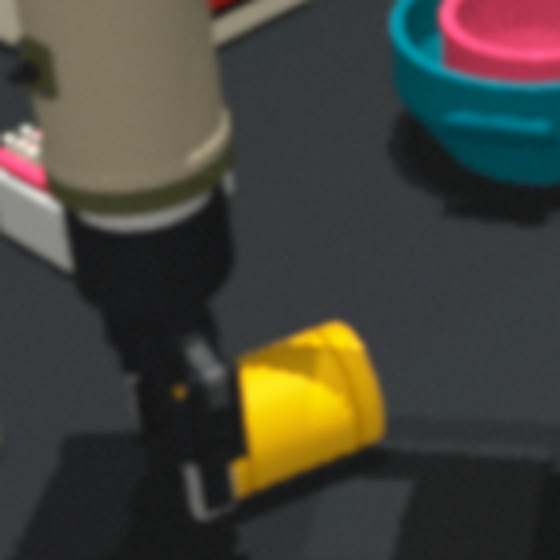

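Contact at 65.9 mm. Squeeze slightly and trial-lift along the arc about the foot edge.

Request:
{"fn": "arm_command", "kwargs": {
  "moves": [0,0,0,0,0,0,0,0,0,0,-0.15,0,0,0.1,-0.25,0,0,0.15,-0.3,0,0,0.15,-0.3,0,0,0,0,0],
  "fingers": -0.57
}}

```text
t: 12.73
tool_pos: [515.6, 379.1, 39.0]
tool_rot: [-3.095, 0.524, -0.004]
ft_force: [0.1, -0.1, 0.7]
opening: 66.9
```

```bash
python3 - <<'E'
from h import *
go(517,389.4,11,-19)
S=cams.read_camera("side")
cv2.imwrite("pics/s7c.png",cv2.resize(S[200:340,120:260],None,fx=4,fy=4,interpolation=cv2.INTER_CUBIC)[:,:,::-1])
E
```

```text
t 12.73 tcp [515.63 379.11  39.02] yaw -19.2 tilt 0.18 open 66.9 F [ 0.06 -0.12  0.7 ] q1 0.55 q6 0.89
total units [-0.09 -0.4   1.12] n>= 2 roll units (tool z down => neg yaw) -0.04
```

View pics/s7c.png

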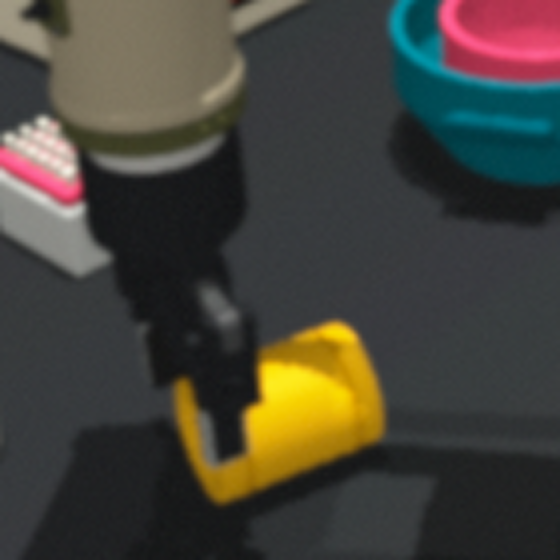

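It slipped off without lifting. Go back and grip a little tighter.

Request:
{"fn": "arm_command", "kwargs": {
  "moves": [0,-0.2,0.4,0,0,-0.2,0.4,0,0,0,0.3,0,0,0,0,0],
  "fingers": -0.5
}}

```text
t: 13.12
tool_pos: [516.2, 387.8, 6.1]
tool_rot: [3.095, -0.523, -0.004]
ft_force: [-0.5, -0.1, -0.2]
opening: 64.4
```

Request:
{"fn": "arm_command", "kwargs": {
  "moves": [0,0,0,0,0,0,0,0,0,0,0,0,0,0,-0.15,0,0,0.1,-0.25,0,0,0.15,-0.3,0,0,0.15,-0.3,0,0,0,0,0],
  "fingers": 0.2
}}

```text
t: 13.78
tool_pos: [515.7, 379.1, 36.7]
tool_rot: [-3.095, 0.524, -0.004]
ft_force: [0.8, -0.3, 0.2]
opening: 34.2
```

```bash
python3 - <<'E'
from h import *
go(517,389.4,11,-19)
S=cams.read_camera("side")
cv2.imwrite("pics/s8c.png",cv2.resize(S[200:340,120:260],None,fx=4,fy=4,interpolation=cv2.INTER_CUBIC)[:,:,::-1])
E
```

```text
t 13.78 tcp [515.71 379.13  36.68] yaw -19.2 tilt 0.20 open 34.2 F [ 0.82 -0.31  0.18] q1 0.55 q6 0.89
total units [-0.09 -0.4   1.03] n>= 2 roll units (tool z down => neg yaw) -0.04
```

View pics/s8c.png

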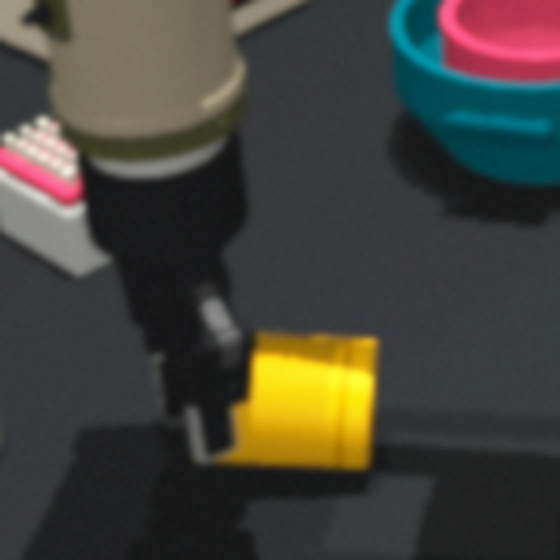

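```bash
python3 - <<'E'
from h import *
T=cams.read_camera("top");S=cams.read_camera("side")
cv2.imwrite("pics/c9.png",np.hstack([cv2.resize(S[240:340,140:240],(400,400),interpolation=cv2.INTER_CUBIC),cv2.resize(T[180:260,100:180],(400,400),interpolation=cv2.INTER_CUBIC)])[:,:,::-1])
E
```

```text
(no output)
```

View pics/c9.png

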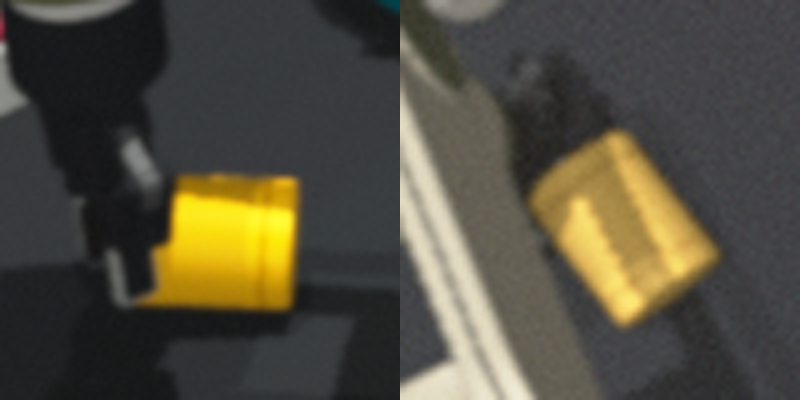

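The grip missed the cup. The fingers closed past the mouth edge and yawed it on the bench. Back off, rise and re-measure.

Request:
{"fn": "arm_command", "kwargs": {
  "moves": [0,-0.4,0,0,0,-0.6,0,0,0,-0.6,-0.3,0,0,-0.6,-0.8,0,0,0,-1,0,0,0,-1,0,0,0,-1,0,0,0,-1,0,0,-1,0,0,0,0,0,0],
  "fingers": -0.4
}}

```text
t: 14.77
tool_pos: [542.0, 457.7, 163.5]
tool_rot: [-3.094, 0.522, -0.004]
ft_force: [0.1, 0.5, -0.4]
opening: 60.0
```

```bash
cat >> h.py <<'E'
def cup(T):
    k=near(blobs(T,"yel"),140,225);p=plane("top",k[:,0],33)[:,:2].astype(np.float32)
    r=cv2.minAreaRect(p);f=cv2.fitLine(p,cv2.DIST_L2,0,.01,.01).ravel()
    print("cup rect",r,"line angle",np.degrees(np.arctan2(f[1],f[0])),"bbox",cv2.boundingRect(k))
E
python3 - <<'E'
from h import *
T=cams.read_camera("top");S=cams.read_camera("side")
go(517,389,11,-19)
cup(T)
cv2.imwrite("pics/c10.png",np.hstack([cv2.resize(S[240:340,140:240],(400,400),interpolation=cv2.INTER_CUBIC),cv2.resize(T[180:260,100:180],(400,400),interpolation=cv2.INTER_CUBIC)])[:,:,::-1])
E
```

```text
t 14.87 tcp [540.46 454.95 160.52] yaw -19.2 tilt 0.05 open 59.7 F [ 0.05 -0.72 -0.39] q1 0.63 q6 0.96
total units [-0.02  2.8   5.98] n>= 6 roll units (tool z down => neg yaw) -0.03
cup rect ((499.2557678222656, 345.2319030761719), (105.8873062133789, 68.14466857910156), 38.244117736816406) line angle 37.45224 bbox (124, 206, 37, 40)
```

View pics/c10.png

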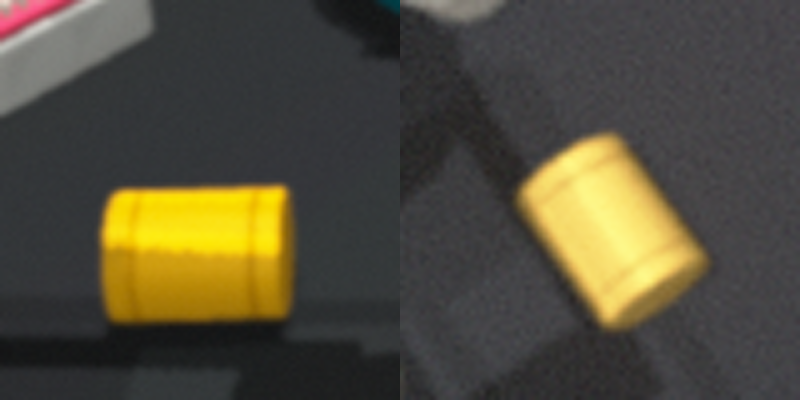

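The cup now lies at (499,345) with its axis at 38° and the mouth toward +x+y. My second squeeze went the wrong way: −0.57 opens the fingers. Realign with more pad overlap.

Request:
{"fn": "arm_command", "kwargs": {
  "moves": [0,0,0,1,0,0,0,1,0,0,0,1,0,0,0,1,0,0,0,1,0,0,0,0.45,0,0,0,0],
  "fingers": -1
}}

```text
t: 15.45
tool_pos: [540.1, 453.6, 159.9]
tool_rot: [2.821, -1.377, -0.001]
ft_force: [0.3, -0.9, 0.7]
opening: 85.9
```

```bash
python3 - <<'E'
from h import *
a=np.radians(38);A=np.array([np.cos(a),np.sin(a)])
go(*(np.array([499.2,345.1])+42*A),110,-52)
T=cams.read_camera("top");cup(T)
E
```

```text
t 15.45 tcp [540.13 453.63 159.91] yaw -52.1 tilt 0.14 open 85.9 F [ 0.29 -0.89  0.66] q1 0.63 q6 1.53
total units [2.41 2.28 2.  ] n>= 3 roll units (tool z down => neg yaw) -0.01
cup rect ((500.8296203613281, 344.2283020019531), (105.93907165527344, 68.46934509277344), 38.416717529296875) line angle 37.785236 bbox (124, 206, 38, 39)
```

Request:
{"fn": "arm_command", "kwargs": {
  "moves": [0.5,0.46,0.2,0,0.5,0.46,0.4,0,0.5,0.46,0.4,0,0.5,0.45,0.5,0,0.4,0.45,0.5,0,0,0,0,0,0,0,0,0]
}}

```text
t: 16.08
tool_pos: [532.0, 371.0, 110.0]
tool_rot: [2.823, -1.373, -0.003]
ft_force: [0.9, 0.6, 0.8]
opening: 85.6
```

```bash
python3 - <<'E'
from h import *
a=np.radians(38);A=np.array([np.cos(a),np.sin(a)])
go(*(np.array([500,344.7])+41*A),12,-52)
print(plane("top",[[112,180]],0))
E
```

```text
t 16.08 tcp [532.   371.05 109.97] yaw -51.9 tilt 0.16 open 85.6 F [0.92 0.62 0.81] q1 0.53 q6 1.44
total units [0.04 0.01 3.92] n>= 4 roll units (tool z down => neg yaw) 0.02
[[633.07 448.97   0.  ]]
```

Request:
{"fn": "arm_command", "kwargs": {
  "moves": [0,0,0.5,0,0,0,0.5,0,0,0,0.5,0,0,0,0.5,0,0,0,0.5,0,0,0,0.5,0,0,0,0.5,0,0,0,0.4,0,0,0,0,0]
}}

```text
t: 16.83
tool_pos: [531.0, 371.1, 10.3]
tool_rot: [2.821, -1.373, -0.004]
ft_force: [-0.2, -0.1, -1.3]
opening: 85.0
```

Request:
{"fn": "arm_command", "kwargs": {
  "moves": [0,0,0,0,0,0,0,0,0,0,0,0,0,0,0,0,0,0,0,0],
  "fingers": -0.5,
  "newtons": 20
}}

```text
t: 17.25
tool_pos: [533.5, 372.5, 14.7]
tool_rot: [-2.824, 1.374, -0.001]
ft_force: [0.7, 1.1, -0.8]
opening: 64.4
```

Request:
{"fn": "arm_command", "kwargs": {
  "moves": [0,0,-0.1,0,0,0.1,-0.2,0,0,0.1,-0.2,0,0,0.1,-0.2,0,0,0,0,0]
}}

```text
t: 17.67
tool_pos: [527.5, 367.8, 33.1]
tool_rot: [-2.823, 1.374, -0.002]
ft_force: [-0.3, 0.2, -0.7]
opening: 64.4
```

```bash
python3 - <<'E'
from h import *
go(532,371,12,-52)
T=cams.read_camera("top");S=cams.read_camera("side")
cv2.imwrite("pics/c11.png",np.hstack([cv2.resize(S[240:340,140:240],(400,400),interpolation=cv2.INTER_CUBIC),cv2.resize(T[180:260,100:180],(400,400),interpolation=cv2.INTER_CUBIC)])[:,:,::-1])
E
```

```text
t 17.67 tcp [527.49 367.76  33.09] yaw -51.9 tilt 0.11 open 64.4 F [-0.32  0.18 -0.71] q1 0.53 q6 1.44
total units [ 0.01 -0.22  0.84] n>= 1 roll units (tool z down => neg yaw) 0.02
```

View pics/c11.png

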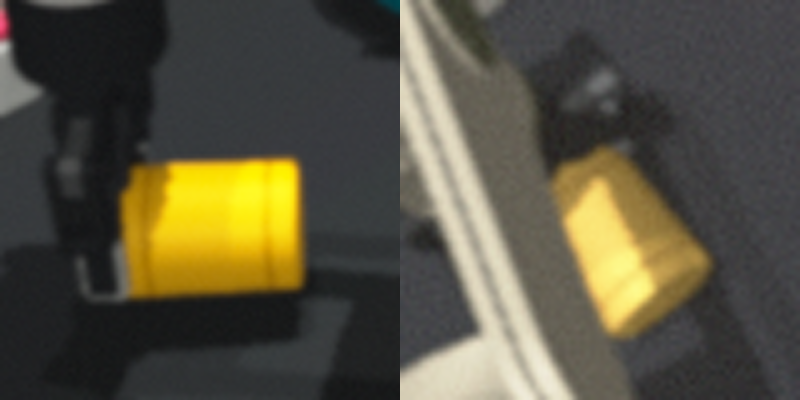

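The cup lifted level without pivoting. I'll ease the grip slightly so the foot swings down, with only 20 mm below it.

Request:
{"fn": "arm_command", "kwargs": {
  "moves": [0,0,0,0,0,0,0,0,0,0,0,0],
  "fingers": -0.515
}}

```text
t: 18.02
tool_pos: [526.8, 367.5, 31.0]
tool_rot: [2.824, -1.375, -0.0]
ft_force: [-0.3, 0.7, -0.5]
opening: 64.7
```

```bash
cat >> h.py <<'E'
def snap(name):
    T=cams.read_camera("top");S=cams.read_camera("side")
    cv2.imwrite(f"pics/{name}.png",np.hstack([cv2.resize(S[220:340,130:250],(400,400),interpolation=cv2.INTER_CUBIC),cv2.resize(T[180:260,100:180],(400,400),interpolation=cv2.INTER_CUBIC)])[:,:,::-1])
E
python3 - <<'E'
from h import *
snap("c12")
E
```

```text
(no output)
```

View pics/c12.png

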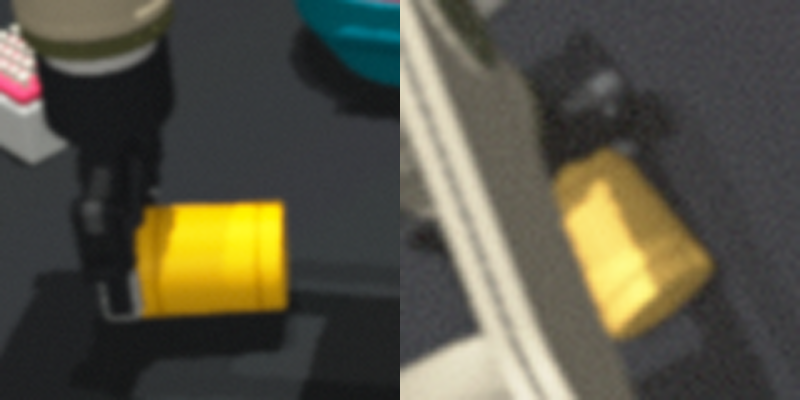

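Request:
{"fn": "arm_command", "kwargs": {
  "moves": [0,0,0,0,0,0,0,0,0,0,0,0],
  "fingers": -0.525
}}

```text
t: 18.37
tool_pos: [527.0, 367.5, 31.3]
tool_rot: [2.825, -1.375, -0.0]
ft_force: [-0.5, -0.4, -0.5]
opening: 65.2
```

```bash
python3 - <<'E'
from h import *
snap("c13")
E
```

```text
(no output)
```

View pics/c13.png

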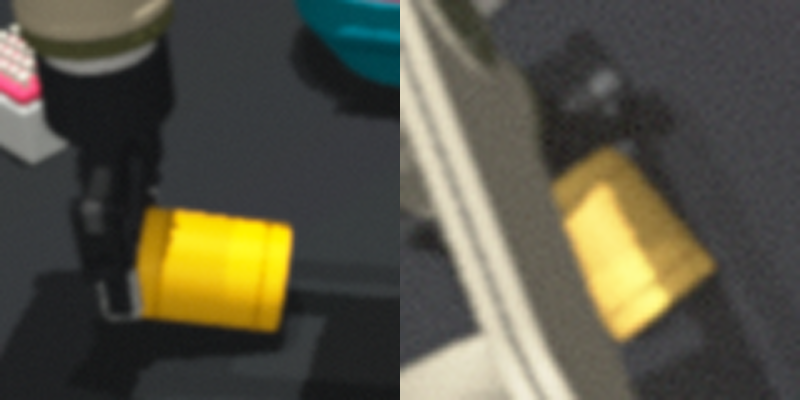

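The foot is swinging down. Tighten a touch, raise along the arc, then ease again.

Request:
{"fn": "arm_command", "kwargs": {
  "moves": [0,0,0,0,0,0.1,-0.2,0,0,0.1,-0.2,0,0,0.1,-0.2,0,0,0.1,-0.2,0,0,0,0,0],
  "fingers": -0.518
}}

```text
t: 18.97
tool_pos: [519.7, 361.7, 53.3]
tool_rot: [-2.823, 1.374, -0.002]
ft_force: [0.4, 1.1, 0.3]
opening: 64.9
```

Request:
{"fn": "arm_command", "kwargs": {
  "moves": [0,0,0,0,0,0,0,0,0,0,0,0],
  "fingers": -0.525
}}

```text
t: 19.22
tool_pos: [519.1, 361.4, 51.2]
tool_rot: [2.825, -1.375, -0.0]
ft_force: [-0.2, 0.1, -0.2]
opening: 65.2
```

```bash
python3 - <<'E'
from h import *
snap("c14")
E
```

```text
(no output)
```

View pics/c14.png

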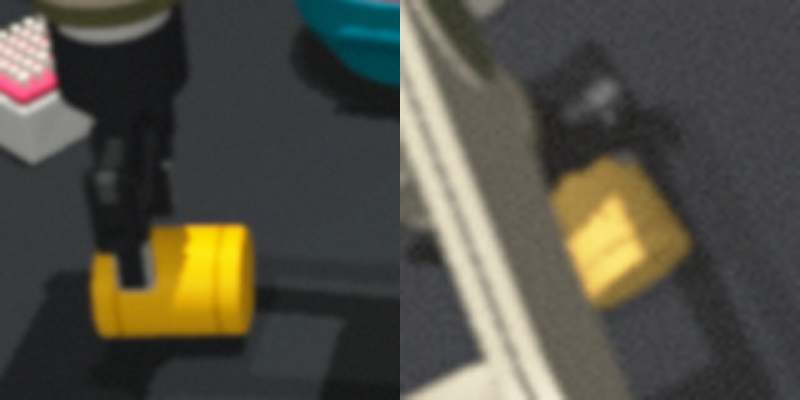

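It slid back down because −0.518 was too loose to lift with. Re-grip lower and 8 mm nearer the mouth. Lift tight, then ease only when stationary.

Request:
{"fn": "arm_command", "kwargs": {
  "moves": [0,0,0,0,0,-0.2,0.3,0,0,-0.15,0.4,0,0,0,0.4,0,0,0,0.4,0,0,0,0.1,0,0,0,0,0],
  "fingers": -0.75
}}

```text
t: 19.9
tool_pos: [524.5, 365.9, 8.8]
tool_rot: [2.822, -1.373, -0.003]
ft_force: [0.3, -0.4, 0.7]
opening: 75.1
```

Request:
{"fn": "arm_command", "kwargs": {
  "moves": [0,0,0,0,0,0,0,0,0,0,0,0,0,0,0,0],
  "fingers": -0.49
}}

```text
t: 20.23
tool_pos: [526.4, 367.0, 12.0]
tool_rot: [-2.824, 1.375, -0.001]
ft_force: [-0.1, 1.3, -0.9]
opening: 64.3
```

Request:
{"fn": "arm_command", "kwargs": {
  "moves": [0,0,-0.2,0,0,0,-0.3,0,0,0,-0.3,0,0,0,-0.3,0,0,0,0,0]
}}

```text
t: 20.65
tool_pos: [527.6, 367.7, 41.8]
tool_rot: [-2.822, 1.373, -0.004]
ft_force: [0.2, -0.3, -0.3]
opening: 64.3
```

```bash
python3 - <<'E'
from h import *
snap("c15")
E
```

```text
(no output)
```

View pics/c15.png

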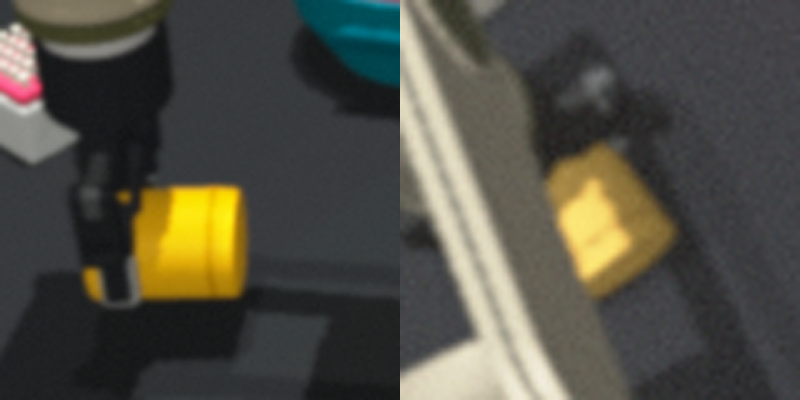

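It lifted level again. Ease while stationary.

Request:
{"fn": "arm_command", "kwargs": {
  "moves": [0,0,0,0,0,0,0,0,0,0,0,0],
  "fingers": -0.525
}}

```text
t: 21.0
tool_pos: [525.7, 366.6, 38.3]
tool_rot: [2.824, -1.375, -0.001]
ft_force: [0.5, -0.7, 0.2]
opening: 65.3
```

Request:
{"fn": "arm_command", "kwargs": {
  "moves": [0,0,0,0,0,0,0,0],
  "fingers": -0.49
}}

```text
t: 21.17
tool_pos: [525.9, 366.7, 38.5]
tool_rot: [2.824, -1.375, -0.0]
ft_force: [-0.1, -0.7, 1.0]
opening: 63.7
```

```bash
python3 - <<'E'
from h import *
snap("c16")
E
```

```text
(no output)
```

View pics/c16.png

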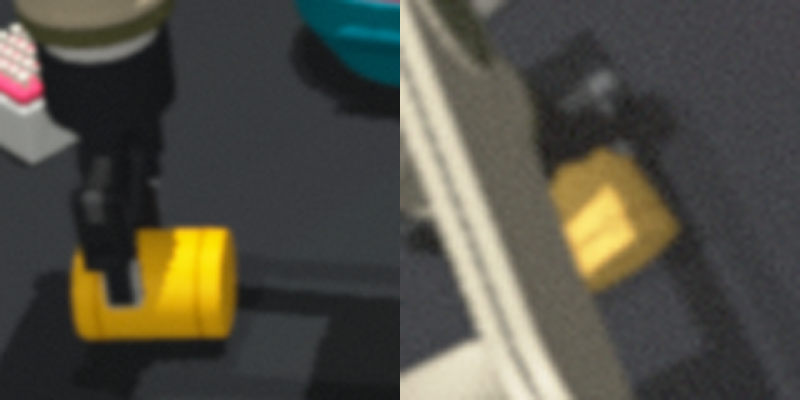

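It slid down flat rather than pivoting because the overlap was too long. Shift 15 mm toward the mouth, keep the lift small and ease in finer steps.

Request:
{"fn": "arm_command", "kwargs": {
  "moves": [0,0,0,0,0,-0.3,0.2,0,0,-0.3,0.3,0,0,0,0.3,0,0,0,0.3,0,0,0,0,0,0,0,0,0],
  "fingers": -0.8
}}

```text
t: 21.85
tool_pos: [536.8, 375.4, 9.9]
tool_rot: [2.823, -1.374, -0.002]
ft_force: [-0.7, 0.1, -0.4]
opening: 76.5
```

Request:
{"fn": "arm_command", "kwargs": {
  "moves": [0,0,0,0,0,0,0,0,0,0,0,0,0,0,0,0],
  "fingers": -0.49
}}

```text
t: 22.18
tool_pos: [538.0, 376.2, 11.7]
tool_rot: [-2.824, 1.375, -0.001]
ft_force: [-0.5, -0.9, -0.4]
opening: 64.3
```

Request:
{"fn": "arm_command", "kwargs": {
  "moves": [0,0,-0.2,0,0,0,-0.2,0,0,0,-0.3,0,0,0,-0.2,0,0,0,0,0]
}}

```text
t: 22.6
tool_pos: [539.1, 376.9, 36.3]
tool_rot: [-2.822, 1.374, -0.003]
ft_force: [0.0, -0.1, -0.1]
opening: 64.9
```

```bash
python3 - <<'E'
from h import *
snap("c17")
E
```

```text
(no output)
```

View pics/c17.png

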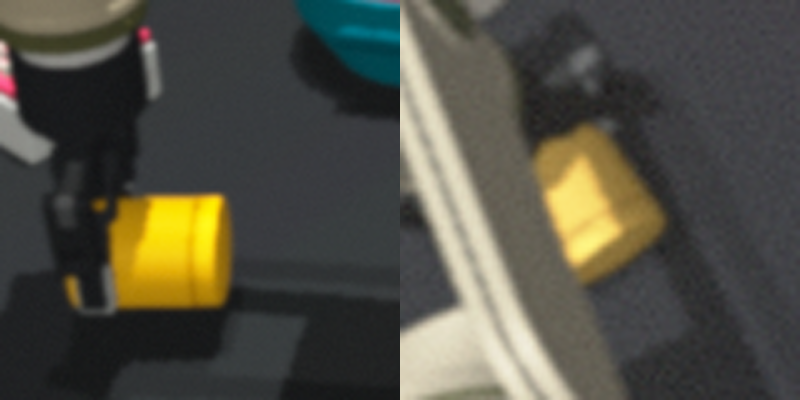

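The cup was partly dragged along with the shift. Set it down, open fully and shift again.

Request:
{"fn": "arm_command", "kwargs": {
  "moves": [0,0,0.4,0,0,0,0.4,0,0,0,0.15,0,0,0,0,0]
}}

```text
t: 23.03
tool_pos: [537.8, 376.0, 9.6]
tool_rot: [2.824, -1.375, -0.0]
ft_force: [-1.1, -0.7, 9.0]
opening: 64.6
```

Request:
{"fn": "arm_command", "kwargs": {
  "moves": [0,0,0,0,0,0,0,0,0,0,0,0,0,0,0,0,0,-0.2,0,0,0,-0.2,0,0,0,-0.2,0,0,0,0,0,0],
  "fingers": -1
}}

```text
t: 23.7
tool_pos: [550.7, 386.1, 10.4]
tool_rot: [-2.824, 1.374, -0.001]
ft_force: [0.3, 0.9, 0.1]
opening: 85.7
```

Request:
{"fn": "arm_command", "kwargs": {
  "moves": [0,0,0,0,0,0,0,0,0,0,0,0,0,0,0,0,0,0,0,0],
  "fingers": -0.49
}}

```text
t: 24.12
tool_pos: [549.6, 385.3, 10.1]
tool_rot: [-2.825, 1.375, -0.0]
ft_force: [0.8, 1.0, 0.1]
opening: 64.7
```

Request:
{"fn": "arm_command", "kwargs": {
  "moves": [0,0,-0.2,0,0,0,-0.2,0,0,0,-0.3,0,0,0,-0.2,0,0,0,0,0]
}}

```text
t: 24.53
tool_pos: [550.8, 386.0, 34.9]
tool_rot: [-2.822, 1.374, -0.003]
ft_force: [0.5, 0.7, -0.4]
opening: 64.2
```

```bash
python3 - <<'E'
from h import *
snap("c18")
E
```

```text
(no output)
```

View pics/c18.png

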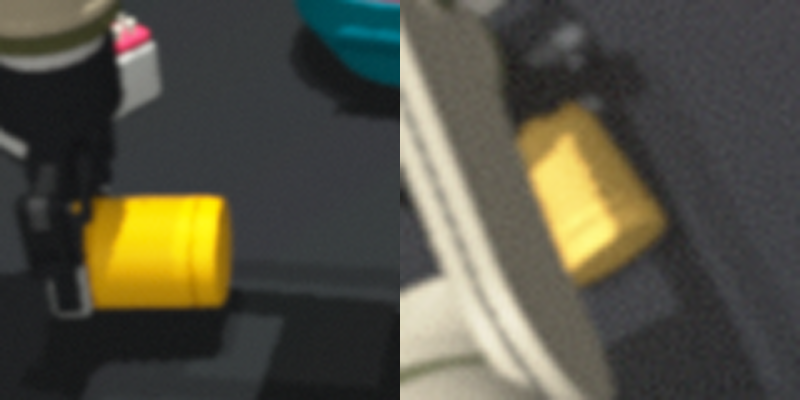

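The overlap is now about 10 mm at the mouth, with the cup lifted about 20 mm. Ease in small steps.

Request:
{"fn": "arm_command", "kwargs": {
  "moves": [0,0,0,0,0,0,0,0],
  "fingers": -0.515
}}

```text
t: 24.8
tool_pos: [549.3, 385.1, 32.1]
tool_rot: [2.824, -1.375, -0.001]
ft_force: [-0.2, -0.1, -1.3]
opening: 64.8
```

Request:
{"fn": "arm_command", "kwargs": {
  "moves": [0,0,0,0,0,0,0,0],
  "fingers": -0.52
}}

```text
t: 24.97
tool_pos: [549.4, 385.1, 32.2]
tool_rot: [2.824, -1.375, -0.001]
ft_force: [-0.3, -0.1, -0.5]
opening: 65.0
```

```bash
python3 - <<'E'
from h import *
snap("c19")
E
```

```text
(no output)
```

View pics/c19.png

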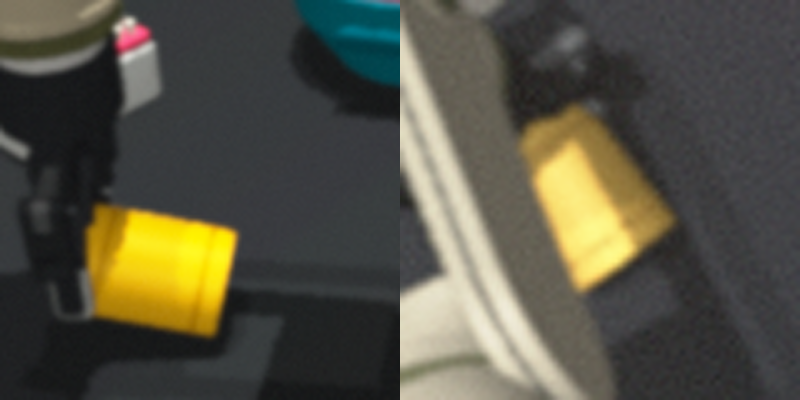

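Pivoted: the foot is down and the mouth is still held. Repeat: tighten, lift, ease.

Request:
{"fn": "arm_command", "kwargs": {
  "moves": [0,0,0,0,0,0,0,0,0,0,-0.2,0,0,0,-0.3,0,0,0,-0.3,0,0,0,-0.1,0,0,0,0,0],
  "fingers": -0.49
}}

```text
t: 25.65
tool_pos: [550.8, 386.0, 57.2]
tool_rot: [-2.822, 1.374, -0.003]
ft_force: [0.8, -0.1, -0.7]
opening: 64.2
```

Request:
{"fn": "arm_command", "kwargs": {
  "moves": [0,0,0,0,0,0,0,0],
  "fingers": -0.515
}}

```text
t: 25.82
tool_pos: [549.5, 385.2, 54.9]
tool_rot: [2.825, -1.375, -0.0]
ft_force: [0.3, 0.8, -0.1]
opening: 65.0
```

Request:
{"fn": "arm_command", "kwargs": {
  "moves": [0,0,0,0,0,0,0,0],
  "fingers": -0.52
}}

```text
t: 25.98
tool_pos: [549.6, 385.3, 54.8]
tool_rot: [2.825, -1.375, -0.0]
ft_force: [0.4, 0.8, 0.0]
opening: 64.9
```

```bash
python3 - <<'E'
from h import *
snap("c20")
E
```

```text
(no output)
```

View pics/c20.png

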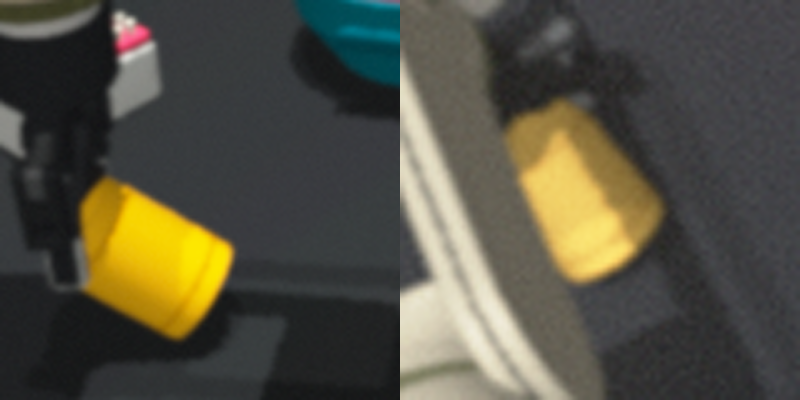

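Working well, at about 35°. Again.

Request:
{"fn": "arm_command", "kwargs": {
  "moves": [0,0,0,0,0,0,0,0,0,0,-0.2,0,0,0,-0.3,0,0,0,-0.3,0,0,0,-0.1,0,0,0,0,0],
  "fingers": -0.49
}}

```text
t: 26.67
tool_pos: [550.7, 385.9, 79.6]
tool_rot: [-2.822, 1.374, -0.003]
ft_force: [-0.8, 0.2, 0.0]
opening: 64.6
```

Request:
{"fn": "arm_command", "kwargs": {
  "moves": [0,0,0,0,0,0,0,0],
  "fingers": -0.515
}}

```text
t: 26.83
tool_pos: [549.5, 385.2, 77.4]
tool_rot: [2.825, -1.375, -0.0]
ft_force: [0.5, 0.3, -0.5]
opening: 64.7
```

Request:
{"fn": "arm_command", "kwargs": {
  "moves": [0,0,0,0,0,0,0,0],
  "fingers": -0.52
}}

```text
t: 27.0
tool_pos: [549.3, 385.1, 77.0]
tool_rot: [2.824, -1.374, -0.001]
ft_force: [-0.7, 0.8, -2.1]
opening: 64.6
```

```bash
python3 - <<'E'
from h import *
snap("c21")
E
```

```text
(no output)
```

View pics/c21.png

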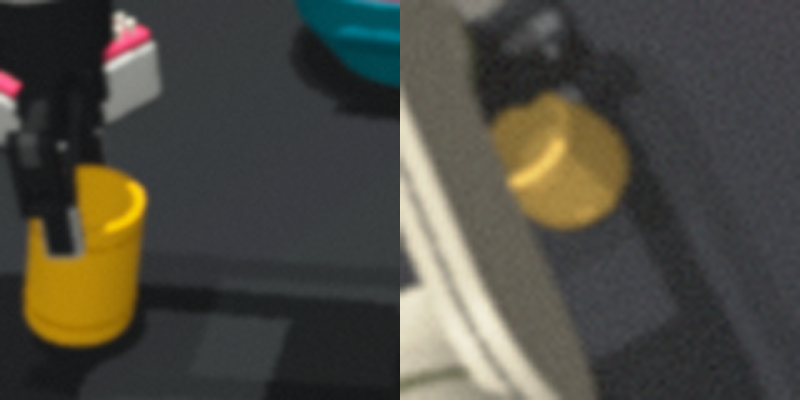

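The cup is nearly upright with its mouth up. Release so it settles on its foot, then rise for a clean look.

Request:
{"fn": "arm_command", "kwargs": {
  "moves": [0,0,0,0,0,0,0,0,0,0,0,0,0,0,0,0,0,0,0,0,0,0,-0.4,0,0,0,-0.8,0,0,0,-1,0,0,0,-1,0,0,-0.5,-1,0,0,-1,0,0,0,-1,0,0,0,0,0,0],
  "fingers": -1
}}

```text
t: 28.18
tool_pos: [601.0, 425.5, 182.5]
tool_rot: [-2.824, 1.374, -0.001]
ft_force: [0.9, 0.6, -1.0]
opening: 85.5
```

```bash
python3 - <<'E'
from h import *
snap("c22")
T=cams.read_camera("top");h=cv2.cvtColor(T,cv2.COLOR_RGB2HSV)
k=near(blobs(T,"yel"),130,212);print(cyl(k,88,33),cv2.boundingRect(k));c=cyl(k,88,33)[0]
go(*c,170,-52)
S=cams.read_camera("side");cv2.imwrite("pics/s22.png",S[:,:,::-1])
E
```

```text
(array([585.82, 416.03]), np.float64(68.55103825152457), np.float64(92.02606765170674)) (100, 179, 33, 28)
t 28.33 tcp [598.53 423.69 182.41] yaw -51.9 tilt 0.05 open 85.4 F [-0.23 -0.03  0.17] q1 0.55 q6 1.45
total units [-0.07  0.59  0.5 ] n>= 1 roll units (tool z down => neg yaw) 0.02
```

View pics/c22.png

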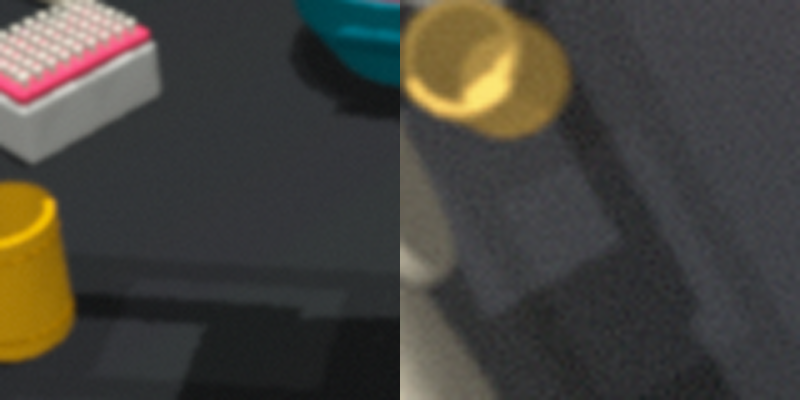

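View pics/s22.png

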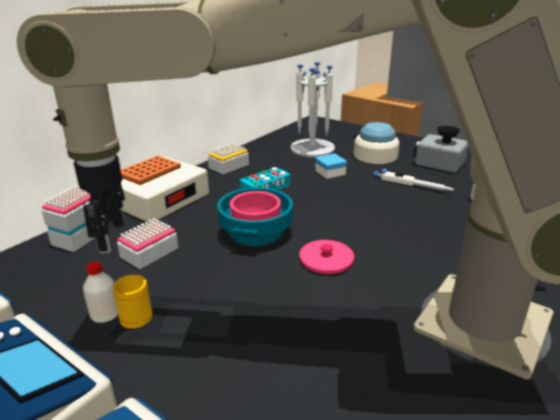

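```bash
python3 - <<'E'
from h import *
T=cams.read_camera("top");cv2.imwrite("pics/t23.png",cv2.resize(T[130:270,60:220],None,fx=4.5,fy=4.2,interpolation=cv2.INTER_CUBIC)[:,:,::-1])
E
```

```text
(no output)
```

View pics/t23.png

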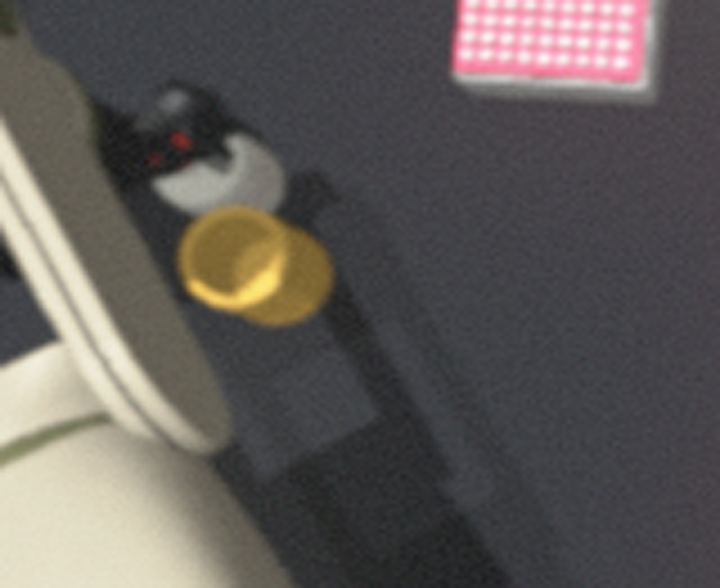

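The cup stands next to the bottle, with its rim at about (112,191) in the top view. The bottle looks unmoved, still at about (101,292) in the side view. Now check that the cup is upright and where it is.

```bash
python3 - <<'E'
from h import *
print(plane("top",[[111.8,191.2]],88),plane("top",[[122.7,195.0]],0))
S=cams.read_camera("side")
k=near(blobs(S,"yel"),132,302);print(cv2.boundingRect(k))
cv2.imwrite("pics/s23.png",cv2.resize(S[250:340,60:180],None,fx=6,fy=6,interpolation=cv2.INTER_CUBIC)[:,:,::-1])
go(583,414,170,-52)
S0=np.load("avg.npz")["S"].astype(np.uint8)
for I in(S0,S):
  m=cv2.inRange(cv2.cvtColor(I,cv2.COLOR_RGB2HSV)[260:320,75:110],(0,150,100),(8,255,255));ys,xs=np.nonzero(m);print("red cap",xs.mean()+75,ys.mean()+260)
E
```

```text
[[585.34 415.59  88.  ]] [[589.52 414.87   0.  ]]
(112, 275, 40, 53)
t 28.48 tcp [598.41 423.48 183.2 ] yaw -51.9 tilt 0.01 open 84.9 F [ 0.8   0.23 -0.06] q1 0.55 q6 1.45
total units [-0.08  0.72  0.53] n>= 1 roll units (tool z down => neg yaw) 0.01
red cap 93.5919540229885 267.0919540229885
red cap 93.66875 267.69375
```

View pics/s23.png

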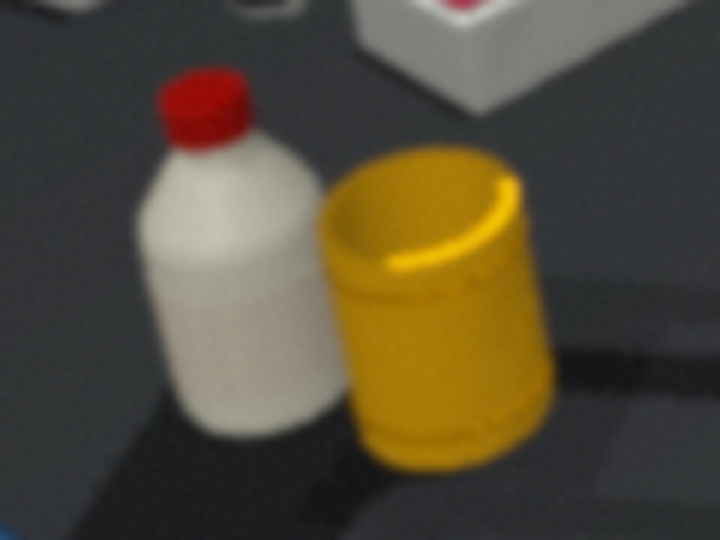

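The cup stands upright beside the bottle, and the bottle has not moved noticeably. Grasp across the diameter with the jaws perpendicular to the bottle direction.

```bash
python3 - <<'E'
from h import *
go(586.2,415.6,62,-52)
E
```

```text
t 28.48 tcp [598.41 423.48 183.2 ] yaw -51.9 tilt 0.01 open 84.9 F [ 0.8   0.23 -0.06] q1 0.55 q6 1.45
total units [-0.05  0.58  4.85] n>= 5 roll units (tool z down => neg yaw) 0.01
```

Request:
{"fn": "arm_command", "kwargs": {
  "moves": [-0.05,0.3,0.2,0,0,0.28,0.4,0,0,0,0.6,0,0,0,0.6,0,0,0,0.6,0,0,0,0.5,0,0,0,0.5,0,0,0,0,0,0,0,0,0]
}}

```text
t: 29.23
tool_pos: [585.9, 415.4, 95.7]
tool_rot: [2.823, -1.374, -0.002]
ft_force: [-0.1, -0.6, 0.9]
opening: 85.3
```

```bash
python3 - <<'E'
from h import *
go(586.2,415.6,62,-52)
S=cams.read_camera("side");cv2.imwrite("pics/s24.png",cv2.resize(S[210:340,60:200],None,fx=4,fy=4,interpolation=cv2.INTER_CUBIC)[:,:,::-1])
E
```

```text
t 29.23 tcp [585.9  415.44  95.75] yaw -51.9 tilt 0.16 open 85.3 F [-0.1  -0.63  0.92] q1 0.55 q6 1.45
total units [ 0.   -0.02  1.35] n>= 2 roll units (tool z down => neg yaw) 0.02
```

View pics/s24.png

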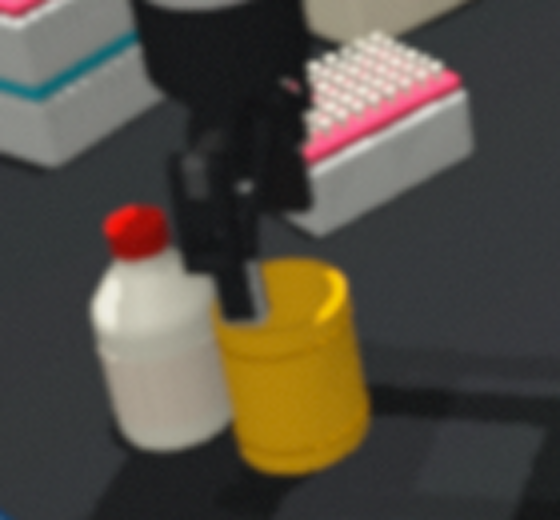

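The near finger looks left of the cup's centre, so I'll cross-check the cup position using the side camera.

```bash
python3 - <<'E'
from h import *
print(plane("side",[[130.5,283]],88), plane("side",[[136,318]],0))
m=cams.camera_model("side");K,R,t=[np.array(m[k]) for k in("mtx","R","t")]
def pj(X):
    c=K@(R@np.array(X)+t);return c[:2]/c[2]
print(pj([585.3,415.6,88]),pj([586,415.6,0]))
T=cams.read_camera("top");cv2.imwrite("pics/t24.png",cv2.resize(T[130:270,60:220],None,fx=4.5,fy=4.2,interpolation=cv2.INTER_CUBIC)[:,:,::-1])
# shown foot ellipse
k=near(blobs(cams.read_camera("side"),"yel"),132,302);print(cv2.boundingRect(k))
E
```

```text
[[584.3  414.48  88.  ]] [[583.33 418.37   0.  ]]
[129.73 283.1 ] [136.25 316.76]
(112, 275, 40, 53)
```

View pics/t24.png

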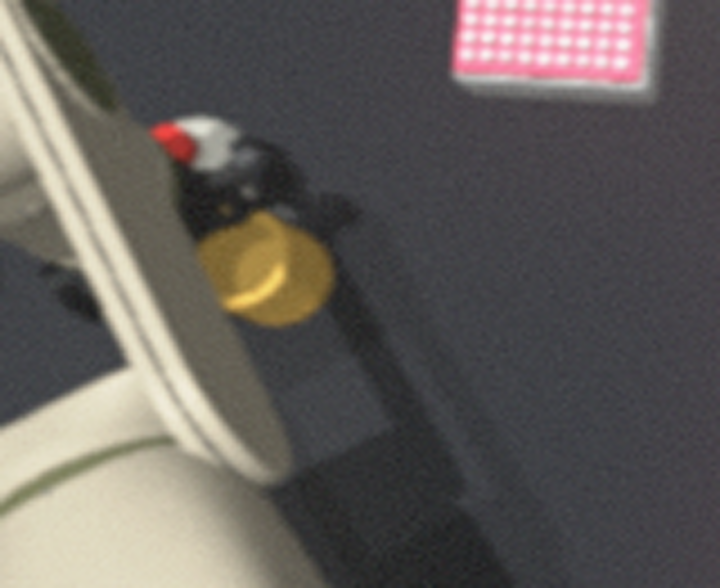

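The projected fingertip position matches the picture, so the offset is only perspective and both cameras agree on the cup at (585,415). Go down and close.

Request:
{"fn": "arm_command", "kwargs": {
  "moves": [0,0,0.4,0,0,0,0.4,0,0,0,0.4,0,0,0,0.15,0,0,0,0,0]
}}

```text
t: 29.8
tool_pos: [585.2, 415.0, 60.9]
tool_rot: [2.822, -1.373, -0.004]
ft_force: [-0.5, -0.2, -0.2]
opening: 85.5
```

Request:
{"fn": "arm_command", "kwargs": {
  "moves": [0,0,0,0,0,0,0,0,0,0,0,0,0,0,0,0,0,0,0,0],
  "fingers": -0.4,
  "newtons": 25
}}

```text
t: 30.22
tool_pos: [586.9, 416.0, 64.3]
tool_rot: [-2.824, 1.375, -0.001]
ft_force: [0.2, -0.2, 0.6]
opening: 64.8
```

Request:
{"fn": "arm_command", "kwargs": {
  "moves": [0,0,-0.1,0,0,0,-0.3,0,0,0,-0.3,0,0,0,0,0]
}}

```text
t: 30.55
tool_pos: [587.9, 416.7, 84.3]
tool_rot: [-2.822, 1.373, -0.003]
ft_force: [0.8, -0.1, 0.2]
opening: 65.2
```

```bash
python3 - <<'E'
from h import *
go(586.2,415.6,62,-52)
S=cams.read_camera("side");cv2.imwrite("pics/s25.png",cv2.resize(S[210:340,60:200],None,fx=4,fy=4,interpolation=cv2.INTER_CUBIC)[:,:,::-1])
E
```

```text
t 30.55 tcp [587.88 416.7   84.27] yaw -51.9 tilt 0.21 open 65.2 F [ 0.78 -0.1   0.2 ] q1 0.55 q6 1.45
total units [-0.01  0.08  0.89] n>= 1 roll units (tool z down => neg yaw) 0.02
```

View pics/s25.png

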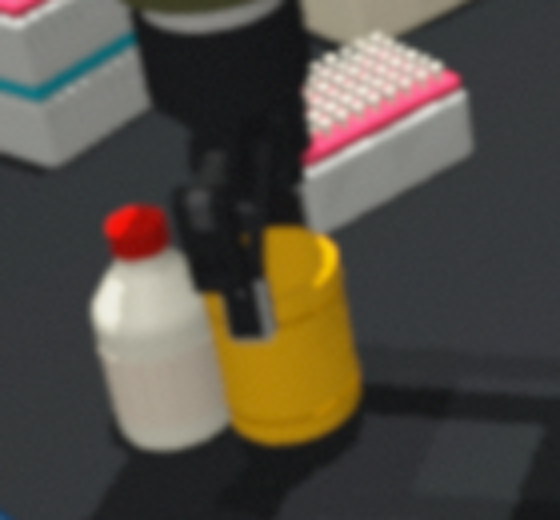

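Lifted cleanly and upright. Get the pink centre from the earlier unobstructed top view.

```bash
python3 - <<'E'
from h import *
for src in ("top5",):
    T=cv2.imread(f"pics/{src}.png")[:,:,::-1].copy()
    print("pink floor z18",disc(T,265,192,18,113,1)[:2])
    k=near([b for b in blobs(T,"pink")],265,190);print("pink rim",cyl(k,94,66))
    k=near(blobs(T,"teal"),265,188);print("teal",cyl(k,90,99))
T=cams.read_camera("top")
print("now",disc(T,265,192,18,113,1)[:2])
k=near(blobs(T,"pink"),265,190);print("pink rim",cyl(k,94,66))
E
```

```text
pink floor z18 ((600.26904296875, 1.304075002670288), (76.30970764160156, 76.921630859375))
pink rim (array([600.36,   0.75]), np.float64(133.74806699207284), np.float64(138.1985239943491))
teal (array([599.65,   0.5 ]), np.float64(220.19103136144614), np.float64(196.94384663487142))
now ((600.45361328125, 1.305256962776184), (76.27070617675781, 77.11068725585938))
pink rim (array([600.29,   1.09]), np.float64(134.43718855501896), np.float64(138.19691133618278))
```

Request:
{"fn": "arm_command", "kwargs": {
  "moves": [0,0,-0.5,0,0,0,-0.8,0,0,0,-0.9,0,0,0,-0.9,0,0,0,-0.9,0,0,0,-0.6,0,0,0,0,0]
}}

```text
t: 31.23
tool_pos: [588.6, 417.1, 202.5]
tool_rot: [-2.819, 1.372, -0.007]
ft_force: [0.8, 0.3, 0.3]
opening: 65.2
```

```bash
python3 - <<'E'
from h import *
go(600,2,190,-52)
E
```

```text
t 31.23 tcp [588.56 417.08 202.5 ] yaw -51.9 tilt 0.45 open 65.2 F [0.77 0.31 0.26] q1 0.55 q6 1.45
total units [13.35  9.89  0.44] n>= 14 roll units (tool z down => neg yaw) 0.02
```

Request:
{"fn": "arm_command", "kwargs": {
  "moves": [0.3,0.22,0,0,0.6,0.44,0,0,0.8,0.59,0,0,0.85,0.63,0,0,0.85,0.63,0,0,0.85,0.63,0,0,0.85,0.63,0,0,0.85,0.63,0,0,0.85,0.63,0,0,0.85,0.63,0,0,0.85,0.63,0,0,0.85,0.63,0,0,0.85,0.63,0,0,0.85,0.63,0,0,0.8,0.59,0,0,0.7,0.5,0,0,0.5,0.38,0,0,0.34,0.23,0,0,0,0,0,0,0,0,0,0]
}}

```text
t: 32.9
tool_pos: [598.0, -0.1, 195.1]
tool_rot: [2.824, -1.376, -0.003]
ft_force: [-0.3, 0.9, -1.2]
opening: 65.0
```

```bash
python3 - <<'E'
from h import *
go(601,1.5,83,-52)
T=cams.read_camera("top");S=cams.read_camera("side")
cv2.imwrite("pics/c26.png",np.hstack([cv2.resize(S[100:260,190:320],(400,492),interpolation=cv2.INTER_CUBIC),cv2.resize(T[140:240,215:315],(400,492),interpolation=cv2.INTER_CUBIC)])[:,:,::-1])
E
```

```text
t 32.90 tcp [598.    -0.09 195.06] yaw -52.0 tilt 0.12 open 65.0 F [-0.29  0.93 -1.23] q1 -0.09 q6 0.82
total units [ 0.03 -0.14  4.48] n>= 5 roll units (tool z down => neg yaw) 0.00
```

View pics/c26.png

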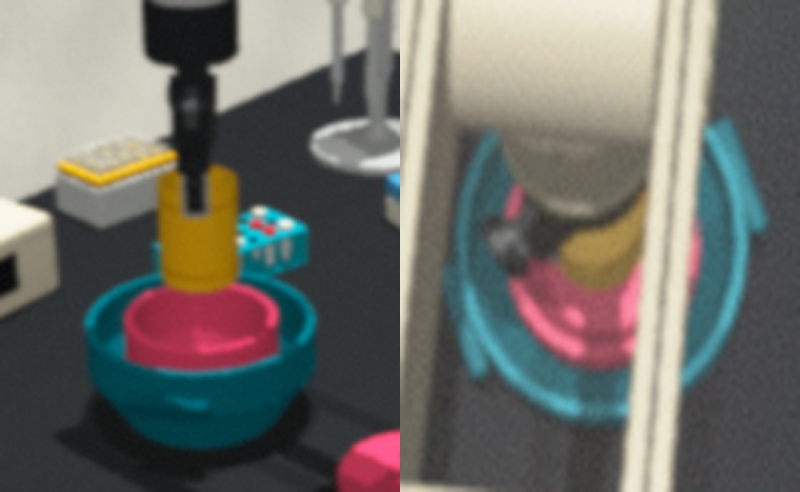

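The cup is upright, centred over pink in the side view (198 against 201). Lower to just above the floor.

Request:
{"fn": "arm_command", "kwargs": {
  "moves": [0,-0.1,0.2,0,0,0,0.5,0,0,0,0.5,0,0,0,0.5,0,0,0,0.5,0,0,0,0.5,0,0,0,0.5,0,0,0,0.4,0,0,0,0.3,0,0,0,0.2,0,0,0,0.1,0,0,0,0,0,0,0,0,0]
}}

```text
t: 34.08
tool_pos: [601.1, 1.5, 91.8]
tool_rot: [-2.824, 1.375, -0.001]
ft_force: [-0.2, 0.6, -0.1]
opening: 64.8
```

```bash
python3 - <<'E'
from h import *
go(601,1.5,82,-52)
E
```

```text
t 34.08 tcp [601.13   1.53  91.82] yaw -51.9 tilt 0.04 open 64.8 F [-0.18  0.57 -0.06] q1 -0.08 q6 0.82
total units [-0.    0.01  0.39] n>= 1 roll units (tool z down => neg yaw) 0.01
```

Request:
{"fn": "arm_command", "kwargs": {
  "moves": [0,0,0.1,0,0,0,0.1,0,0,0,0.08,0,0,0,0,0,0,0,0,0]
}}

```text
t: 34.5
tool_pos: [600.6, 1.6, 84.1]
tool_rot: [2.825, -1.375, -0.001]
ft_force: [0.4, -0.2, -0.2]
opening: 64.8
```

Request:
{"fn": "arm_command", "kwargs": {
  "moves": [0,0,0.05,0,0,0,0.04,0,0,0,0,0,0,0,0,0]
}}

```text
t: 34.83
tool_pos: [600.9, 1.6, 82.3]
tool_rot: [-2.825, 1.375, -0.001]
ft_force: [0.5, 0.1, -0.3]
opening: 65.3
```

Request:
{"fn": "arm_command", "kwargs": {
  "moves": [0,0,0.05,0,0,0,0.03,0,0,0,0,0,0,0,0,0]
}}

```text
t: 35.17
tool_pos: [601.5, 1.7, 82.1]
tool_rot: [-2.824, 1.374, -0.002]
ft_force: [-4.4, -0.1, 11.9]
opening: 65.1
```

```bash
python3 - <<'E'
from h import *
go(601,1.5,82,-52)
S=cams.read_camera("side")
cv2.imwrite("pics/c27.png",cv2.resize(S[140:260,190:320],None,fx=4.5,fy=4.5,interpolation=cv2.INTER_CUBIC)[:,:,::-1])
E
```

```text
t 35.17 tcp [601.52   1.67  82.12] yaw -51.9 tilt 0.10 open 65.1 F [-4.38 -0.07 11.9 ] q1 -0.08 q6 0.82
total units [-0.01  0.02  0.  ] n>= 1 roll units (tool z down => neg yaw) 0.02
```

View pics/c27.png

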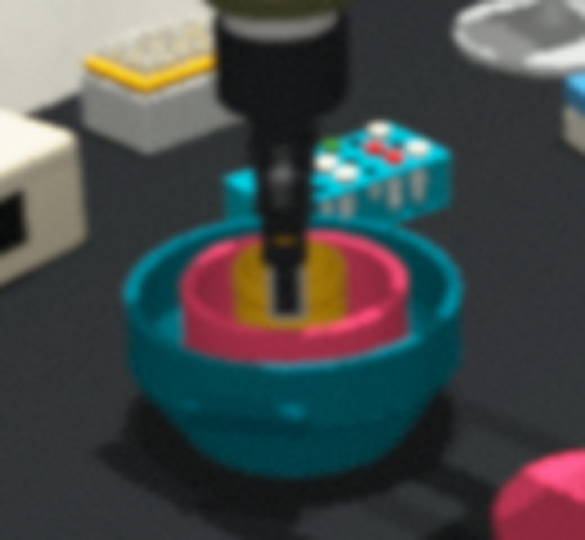

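The cup is on the floor at about 12 N. Open slightly, to about 74 mm, and rise straight up.

Request:
{"fn": "arm_command", "kwargs": {
  "moves": [0,0,-0.04,0,0,0,0,0,0,0,0,0,0,0,0,0,0,0,0,0],
  "fingers": -0.74
}}

```text
t: 35.63
tool_pos: [600.5, 1.6, 80.7]
tool_rot: [2.825, -1.375, -0.001]
ft_force: [-0.6, 0.5, -0.6]
opening: 74.3
```

Request:
{"fn": "arm_command", "kwargs": {
  "moves": [0,0,-0.2,0,0,0,-0.4,0,0,0,-0.8,0,0,0,-1,0,0,0,-1,0,0,0,-1,0,0,0.5,-1,0,0,1,0,0,0,1,0,0,0,1,0,0,0,1,0,0,0,1,0,0,0,1,0,0,0,1,0,0,0,0,0,0]
}}

```text
t: 36.88
tool_pos: [451.0, -116.2, 217.2]
tool_rot: [2.822, -1.377, 0.001]
ft_force: [-0.9, -0.6, 0.6]
opening: 74.4
```

```bash
python3 - <<'E'
from h import *
go(601,1.5,82,-52)
T=cams.read_camera("top");S=cams.read_camera("side")
cv2.imwrite("pics/t28.png",T[:,:,::-1])
cv2.imwrite("pics/c28.png",np.hstack([cv2.resize(S[160:260,200:310],(400,400),interpolation=cv2.INTER_CUBIC),cv2.resize(T[140:240,215:315],(400,400),interpolation=cv2.INTER_CUBIC)])[:,:,::-1])
E
```

```text
t 36.88 tcp [ 450.96 -116.19  217.16] yaw -52.0 tilt 0.09 open 74.4 F [-0.86 -0.56  0.59] q1 -0.36 q6 0.55
total units [-0.02 -7.63  5.4 ] n>= 8 roll units (tool z down => neg yaw) -0.00
```

View pics/c28.png

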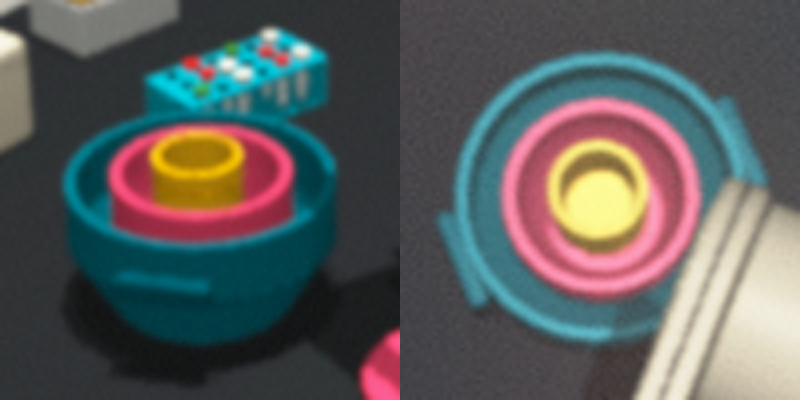

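View pics/t28.png

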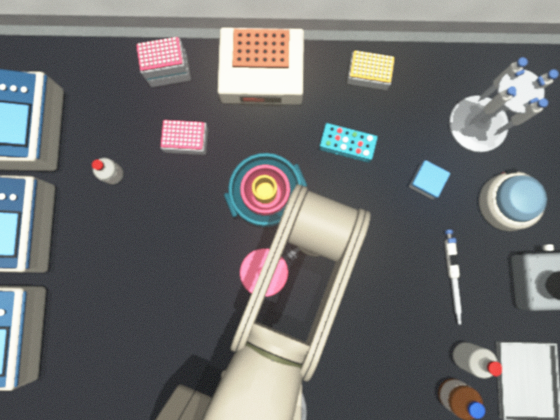

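All three look nested. A numeric check, then hand in.

```bash
python3 - <<'E'
from h import *
T=cv2.imread("pics/t28.png")[:,:,::-1].copy()
k=near(blobs(T,"yel",60),264,188);print("cup rim z106",cyl(k,106,33),cv2.fitEllipse(plane("top",k[:,0],106)[:,:2].astype(np.float32)))
k=near(blobs(T,"pink"),265,190);print("pink rim",cyl(k,94,66))
print("cup inner floor z27",disc(T,264,190,27,205)[:2])
T0=np.load("avg.npz")["T"].astype(np.uint8)
d=cv2.absdiff(T0,T).max(2)
for n,(a,b,c,e) in dict(bottle=(150,190,85,128),tip=(112,160,155,212),rack=(115,168,312,385),box=(155,202,405,455),pip=(225,328,440,470)).items():print(n,(d[a:b,c:e]>45).sum())
from rig import ticket
ticket.job_done()
E
```

```text
cup rim z106 (array([601.53,   2.51]), np.float64(65.02488137988145), np.float64(72.99147337371926)) ((598.9129638671875, 2.040592908859253), (63.39887619018555, 71.50491333007812), 102.22843933105469)
pink rim (array([600.3 ,   1.02]), np.float64(133.21755216802833), np.float64(137.6843285168502))
cup inner floor z27 ((611.7130737304688, 3.511378049850464), (136.1239776611328, 136.2679443359375))
bottle 0
tip 0
rack 0
box 0
pip 99
the job is handed in; nothing more can be done
```

The three tubs are nested and the job is handed in at about 37 s, with no verdict given. I pinched the pink tub by its rim and set it down in the teal tub. Then I tipped the yellow cup upright and set it down in the pink tub.

**Tipping the cup:** it took several tries. The fingers slipped off the mouth end, once turning the cup on the bench, and once the cup slid about 20–25 mm down through the loosened grip. Holding only the last 10 mm or so and loosening in small steps let the foot swing down. When released upright, the cup ended up about 35–50 mm away, next to the bottle.

**Last checks:**
- **Nesting:** both views show all three upright and nested. The pink rim centre is at (600.3, 1.0) mm and the cup rim at about (600, 2), so the offset is about 2 mm. The pink tub is about 1 mm off the teal tub's centre, which moved less than 2 mm from its start.
- **Seating:** both were set down to a measured contact, about 8 N for pink and 12 N for the cup, before the fingers opened. The seating heights were not measured separately.
- **Bystanders:** comparing the first and last top views showed no change at the bottle, tip box, rack and sample box. 99 pixels differed near the pipette. I put that down to the arm's shadow moving off it, since the pipette looks in the same place, but I did not check further. The lid looked in place but was partly hidden by the arm and was not compared.
- **A check that failed:** the cup's inner-floor fit picked up the wrong outline (136 mm across), so I disregarded it.

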